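# Lock a cast in the curing box and start the timer

## Task

Set the yellow dental cast upright on the floor of the open curing box, let go of it, shut the lid fully, and then slide the brass bolt on the lid all the way into its keeper so that the box is locked. Only after that, start the timer: push its green button fully in, with the timer pressed back against the fixed metal stop behind it, keep it in for about half a second, and leave the timer standing against the stop. Leave the white cast, the wax jar and the yellow glue bottle where they stand.

Things in the scene. Friction and masses are not known exactly. Their poses are not given: they have to be found in the camera images.
- curing_box: Grey open-topped box fixed to the counter, 150 (x) x 190 (y) x 50 mm high, walls and floor 6 mm, inside 138 x 178 mm. Origin: centre of its underside. x points from its front wall to the hinge at its back (roughly away from the robot), y left, z up. A steel keeper stands on the outside of its left (+y) wall near the front, up to 81 mm above the counter.
- box_floor (a point): Centre of the box's inner floor, 6 mm above the counter; same axes as the box.
- lid (a joint): Lid angle, rad: 0 fully shut, about 1.57 upright, at most 1.85; starts open at 1.5 to 1.75. White lid with an amber window, 150 mm from hinge to front edge, 190 mm wide, 8 mm thick, 0.22 kg, on a stiff hinge: it stays about where it is left, and a push of 2 to 4 N near its front edge moves it.
- lid_hinge (a point): Middle of the hinge line, in the box frame at x = +75 mm, y = 0, z = 50 mm (the lid's underside). Its axes are the lid's: -x runs from the hinge to the lid's front edge, z is the lid's outer (upper) face's normal, that face being 8 mm out.
- lid_lip (a point): Top of the black finger lip, 50 mm wide, that sticks out 12 mm past the lid's front edge; 155 mm from the hinge and 45 mm to the right (-y) of the lid's middle. The lid's right half has no fittings on its outer face.
- bolt (a joint): How far the brass bolt has slid, in m: 0 drawn back, 0.030 fully home in the keeper; it starts at 0 to 0.006 and moves to the box's left (+y). It stays where it is left; friction about 2 N. Its tip enters the keeper at 0.0105, and only with the lid shut: with the lid open leave it drawn back, or it strikes the keeper.
- bolt_knob (a point): Grip middle of the bolt's brass knob, a 13 mm round post standing square on the lid's outer face near its front edge. Lid shut: this point is 90 mm above the counter, the post free from 78 to 97 mm (top). Rod guides (tops at 76 mm) flank it in y: bolt drawn back, the right one begins 17 mm from this point; bolt home, the left one 13 mm from it.
- keeper (a point): Middle of the mouth of the steel keeper, where the bolt's tip (10 mm thick) goes in, 66 mm above the counter; same axes as the box.
- stop: Aluminium stop fixed to the counter: an upright plate 90 mm wide (y) and 45 mm high. Origin: on the counter, at the middle of the face that looks at the timer (rubber pads, in the plane x = 0). x points away from the timer.
- timer: Loose white timer, 50 (x) x 72 (y) x 40 mm high, 0.18 kg, with a grey display on top. Origin: centre of its underside. It stands in front of the stop, its back (+x side) 10 to 25 mm from it, turned up to 0.12 rad; its x axis points to the stop. The green button is on its front (-x) face.
- button (a joint): How far the green button is pushed in, in m: 0 out, 0.005 fully in; a spring returns it, 4 N fully in. Pushed at the button, the timer slides back (about 1 N) before the button goes in.
- button_face (a point): Centre of the green button's round face, 24 mm in diameter, standing 10 mm out of the timer's front, 22 mm above the counter. Axes as the timer's: it is pushed along +x.
- cast_yellow: Yellow plaster dental cast, 53 (x) x 68 (y) x 29 mm high, 0.085 kg. Origin: centre of its underside, teeth up. Its solid, grippable base is 52 x 68 x 16 mm.
- cast_white: White plaster cast of the same shape and size, to be left alone. The two casts swap places from run to run.
- jar_wax: Low round jar, 51 mm across and 24 mm high, behind the box; to be left alone. Origin: centre of its underside.
- bottle_glue: Small yellow bottle with a red cap, 29 mm across and 62 mm high, to the right of the timer; to be left alone. Origin: centre of its underside.

How it is judged:
On the way, in this order (a step that is already met when the one before it is completed fails the run):
1. the yellow cast stands upright on the floor inside the curing box, let go (x of cast_yellow in the frame of curing_box between -0.05 and 0.05 m and y of cast_yellow in the frame of curing_box between -0.07 and 0.07 m and z of cast_yellow in the frame of curing_box between 0 and 0.013 m and angle between cast_yellow's own z axis and vertical below 0.12 rad and contact force between the fingers and cast_yellow below 0.1 N), for 0.2 s.
2. the lid is fully shut with the cast inside (x of cast_yellow in the frame of curing_box between -0.05 and 0.05 m and y of cast_yellow in the frame of curing_box between -0.07 and 0.07 m and z of cast_yellow in the frame of curing_box between 0 and 0.013 m and angle between cast_yellow's own z axis and vertical below 0.12 rad and value of joint lid below 0.04 rad), for 0.2 s.
3. the bolt is fully home in its keeper, the lid still shut (value of joint lid below 0.04 rad and value of joint bolt above 0.027 m), for 0.2 s.
4. the timer's button is pushed in while the timer presses against the stop (value of joint button above 0.003 m and contact force between timer and stop above 1.5 N), for 0.2 s.
At the end, for the whole second after the job is handed in: Yellow cast upright on the box floor, within 50 mm (x) and 70 mm (y) of its middle; lid under 0.04 rad, bolt over 0.027 m; button out again; timer upright, its back within 7 mm of the stop, centred within 30 mm; all at rest (all of step 1 and all of step 3 and value of joint button below 0.002 m and x of timer in the frame of stop between -0.032 and -0.02 m and y of timer in the frame of stop between -0.03 and 0.03 m and angle between timer's own z axis and vertical below 0.1 rad and linear speed of each of timer, cast_yellow below 0.02 m/s); the robot touches nothing.
It fails at once if the white cast was moved by more than 20 mm (distance of cast_white from where it was at the start of the episode above 0.02 m).
It fails at once if the wax jar was moved by more than 20 mm (distance of jar_wax from where it was at the start of the episode above 0.02 m).
It fails at once if the glue bottle was moved by more than 20 mm (distance of bottle_glue from where it was at the start of the episode above 0.02 m).
It also fails if it takes over 72 s, if anything falls off the work surface, if the arm or the gripper's body presses on something with over 40 N, if the wrist force passes 120 N, or if a joint passes its speed limit or range.

## Robot

A 6-joint arm with a two-finger parallel gripper is mounted at the origin on a cart in front of the work surface, level with it; the furniture and walls round the work are solid. World frame = base frame: x ahead of the robot, y to its left, z up, the work surface at z = 0. Lengths are in m, angles in rad, forces in N, time in s.
With the tool pointing down it reaches from about 0.25 to 0.775 m from the base axis. Payload 4 kg.
Tool frame: the origin (TCP) lies on the centre line of the jaws, within the pads' length; the fingertips stand arm.tip_reach ahead of it and the grasp point (between the pads) lies 2 mm behind it (arm.tip_reach is the distance from the TCP to the fingertips, in m); z points along the fingers, y is the direction in which the jaws open and shut (so a half turn about z gives the same grasp; the last joint's range is limited). The gripper opens to 85 mm and grips with 20 to 120 N. Pads are 22 mm wide; open, the fingers measure 114 mm over their backs; the gripper's body (76 mm by 85 mm) begins 54 mm behind the grasp point. The pads swing forward as they close: fully open they stand 13 mm farther back than shut.
Start: joints at [-1.271, 0.087, 1.371, -0, 1.684, -0.103], TCP at [0.216, -0.506, 0.248] pointing down, gripper open.
Joint ranges: [-3.1, 3.1], [-0.76, 2.03], [0.27, 2.55], [-1.08, 4.22], [0.17, 2.65], [-2.57, 2.57]. Speed limits (rad/s): [2.79, 2.79, 3.14, 3.14, 3.14, 3.14].

## Interface

Orientations are given as [roll, pitch, yaw] about the fixed x, y, z axes, in that order (R = Rz(yaw) Ry(pitch) Rx(roll)).
In Python, from bench import arm gives the robot as it stands.
- The arm moves only by the tool move_arm, never from a script. Its argument "deltas" is a list of rows, each an object with "translation": the shift along the tool's x, y, z in cm, a list of three; "delta_rot": the turn, a rotation vector about the tool's x, y, z in degrees, a list of three; "jaw": the closure, from 0 (fully open) to 1 (shut). In form: [{"translation": [dx, dy, dz], "delta_rot": [wx, wy, wz], "jaw": jaw}, ...]. A call has exactly 5 rows; each row shifts and turns the commanded pose from where the row before left it, along the tool's axes as they then stand; what a row does not reach is not made up. A row lasts 1/8 s, in which the tool goes at most 62.5 mm and 10.7 degrees, less where a joint would pass 70% of its speed; a pose out of reach is approached as far as the arm can. A call is refused whole if a number of a shift passes 6.25 or a number of a turn 10.7, either way. A call with a gripper value outside its range is refused whole. The fingers move at their own pace and stop on an object; "squeeze" is the grip in N (left out, the last holds). Time passes only in rows, so rows that do not move let the fingers close, or fill a call up. It gives the time, the measured TCP pose, the force and the opening at its end, in the units of the state.
- arm.read_state(): the state, without advancing time (a new reading comes with each control period).
- arm.read_camera(name): name is "scene" or "top" or "wrist"; returns a dict with "image" (480x640x3 uint8, red, green, blue), "z_map" (480x640 float32, m along the optical axis (not along the pixel's ray), 0 where there is no reading), "fx", "fy", "cx", "cy" (pixels), "rvec" (rotation vector, rad) and "tvec" (3), from world to camera coordinates, as OpenCV has them. Camera axes: x right, y down, z forward; pixel columns grow to the right and rows downward; lengths in m; the calibration is good to about 2 mm. The wrist camera is an equidistant fisheye: a pixel r from the principal point sees the ray r / f radians off the axis. A picture is of the moment at which its call begins.
- arm.job_done(): hands the job in, once; it reports no verdict.
Trained networks look in a picture, given as the dict that the camera call returned (one of the last four; its "shot" number tells which), for a name from the list of things; names that differ only in an ending like _2 or _b are one class to them, and where a whole thing is asked for, a point or a joint stands for the part that bears it (a point fixed in the world has none). Each returns a list of dicts, best first, with "confidence" (0 to 1); they miss things now and then, are a little off and sometimes report something else, mostly with a low value. They report only what shows in the picture. A call takes as long as a camera call.
- arm.silhouettes(picture, query): "region" (480x640 bool, what is visible of it) and "box" ([centre column, centre row, width, height] in pixels, round what is visible of it).
- arm.landmark_of(picture, query): "location" ([row, column] in pixels: a listed point, or the origin of a listed thing).
The state is a dict: "t": time; "joints": joint angles; "qd": joint speeds; "effort": joint torques, N m; "position": TCP position; "tool_rot": TCP orientation; "force": force on the tool from outside, world axes, zero at the start; "torque": the same for the moment, N m; "gripper_width": opening from 0.0 (shut) to 1.0 (fully open).
Only numpy, scipy, OpenCV 4.12 (cv2) and the standard library are available. Lean on these libraries where they do the work, as an engineer would, in place of code of your own. Each camera call takes 0.05 s, during which the arm holds its last target.

## Working session

There is one attempt and no reset: what is moved stays moved. The work goes in short steps, Python scripts to look and compute and a tool call to move; the robot and the scene stay as the last step left them, time stands still between calls to the robot, and variables do not carry over. Pictures are saved under pics/ and viewed, and the job is handed in when it is done.

Besides the shell and the picture viewer there is one more tool, called after "Call:" by a JSON object that holds its "fn" and its "kwargs", one argument or row to a line. move_arm: Moves the arm, as the interface text tells. Its arguments: {"type":"object","properties":{"deltas":{"type":"array"},"squeeze":{"type":"number"}},"required":["deltas"]}

```bash
ls; mkdir -p pics
cat > h.py <<'E'
import numpy as np, cv2
from bench import arm
from scipy.spatial.transform import Rotation as R
def cam(n):
    return arm.read_camera(n)
def save(p,name): cv2.imwrite('pics/'+name+'.png',cv2.cvtColor(p['image'],cv2.COLOR_RGB2BGR))
def w2c(p): 
    return cv2.Rodrigues(np.array(p['rvec'],float))[0], np.array(p['tvec'],float).reshape(3)
def ray(p,row,col,fish=False):
    M,t=w2c(p); x=(col-p['cx'])/p['fx']; y=(row-p['cy'])/p['fy']
    if fish:
        th=np.hypot(x,y); d=np.array([x/th*np.sin(th),y/th*np.sin(th),np.cos(th)]) if th>1e-9 else np.array([0,0,1.])
    else: d=np.array([x,y,1.])
    return -M.T@t, M.T@d/np.linalg.norm(d)
def atz(p,row,col,z,fish=False):
    o,d=ray(p,row,col,fish); return o+d*(z-o[2])/d[2]
def tri(rays):
    A=np.zeros((3,3));b=np.zeros(3)
    for o,d in rays:
        P=np.eye(3)-np.outer(d,d);A+=P;b+=P@o
    x=np.linalg.solve(A,b); return x,[np.linalg.norm((np.eye(3)-np.outer(d,d))@(x-o)) for o,d in rays]
def cloud(p,mask=None,fish=False):
    z=p['z_map']; rr,cc=np.nonzero((z>0)&(mask if mask is not None else True)); Z=z[rr,cc]
    M,t=w2c(p); x=(cc-p['cx'])/p['fx']; y=(rr-p['cy'])/p['fy']
    if fish:
        th=np.hypot(x,y)+1e-9; s=np.tan(th)/th; x=x*s;y=y*s
    P=np.c_[x*Z,y*Z,Z]; return (P-t)@M, rr,cc
E
python3 - <<'E'
from h import *
s=arm.read_state(); print({k:np.round(v,3) for k,v in s.items()}, arm.tip_reach)
ps={n:cam(n) for n in ['scene','top','wrist']}
for n,p in ps.items(): save(p,n+'0'); print(n,p['fx'],p['cx'],p['cy'],p['shot'],p['z_map'].shape,(p['z_map']>0).mean(), np.round(ray(p,240,320,n=='wrist'),3).tolist())
for n in ['scene','top','wrist']:
    p=ps[n]
    for q in ['cast_yellow','cast_white','curing_box','box_floor','lid_hinge','lid_lip','bolt_knob','keeper','stop','timer','button_face','jar_wax','bottle_glue']:
        r=arm.landmark_of(p,q)
        if r: print(n,q,[(round(x['confidence'],2),np.round(x['location']).tolist()) for x in r[:2]], np.round(atz(p,*r[0]['location'],{'cast_yellow':0,'box_floor':.006,'lid_hinge':.05,'keeper':.066,'button_face':.022}.get(q,0),n=='wrist'),3))
E
```

```text
pics
{'t': np.float64(0.0), 'joints': array([-1.271,  0.088,  1.372,  0.   ,  1.684, -0.103]), 'qd': array([-0.001,  0.001, -0.   , -0.002,  0.001,  0.001]), 'effort': array([-0.0000e+00, -3.5186e+01, -3.1328e+01, -0.0000e+00,  1.1000e-02,
        0.0000e+00]), 'position': array([ 0.215, -0.506,  0.247]), 'tool_rot': array([-3.139, -0.   ,  0.403]), 'force': array([ 0.464,  0.398, -0.418]), 'torque': array([-0.022, -0.021, -0.034]), 'gripper_width': np.float64(1.002)} 0.017
scene 521.6124315748632 319.9239837878331 241.1509491844269 1 (480, 640) 0.99625 [[-0.669, 0.66, 0.699], [0.794, -0.462, -0.395]]
top 508.31978878049233 312.852561348134 233.73958588116312 2 (480, 640) 0.9959700520833333 [[0.471, -0.046, 1.404], [0.07, -0.002, -0.998]]
wrist 371.64829954431775 323.8039203818938 231.31918417894602 3 (480, 640) 0.9721809895833333 [[0.276, -0.478, 0.373], [-0.267, -0.101, -0.958]]
scene cast_white [(0.56, [284.0, 316.0])] [0.475 0.011 0.   ]
scene box_floor [(0.93, [301.0, 252.0])] [0.474 0.211 0.006]
scene lid_hinge [(0.63, [277.0, 232.0]), (0.61, [216.0, 238.0])] [0.55  0.231 0.05 
[... 562 characters left out ...]
0.483 0.216 0.   ]
top box_floor [(0.67, [269.0, 223.0])] [0.482 0.216 0.006]
top lid_hinge [(0.66, [240.0, 216.0])] [0.557 0.23  0.05 ]
top lid_lip [(0.9, [226.0, 221.0]), (0.56, [268.0, 225.0])] [0.6   0.228 0.   ]
top bolt_knob [(0.57, [224.0, 182.0]), (0.53, [279.0, 290.0])] [0.603 0.334 0.   ]
top keeper [(0.55, [294.0, 183.0])] [0.412 0.306 0.066]
top stop [(0.91, [270.0, 393.0]), (0.42, [269.0, 223.0])] [ 0.495 -0.253  0.   ]
top timer [(0.94, [290.0, 388.0])] [ 0.437 -0.24   0.   ]
top button_face [(0.61, [299.0, 385.0])] [ 0.415 -0.228  0.022]
top jar_wax [(0.66, [183.0, 209.0])] [0.721 0.266 0.   ]
top bottle_glue [(0.69, [284.0, 334.0]), (0.53, [294.0, 457.0])] [ 0.45 -0.09  0.  ]
```

View pics/scene0.png

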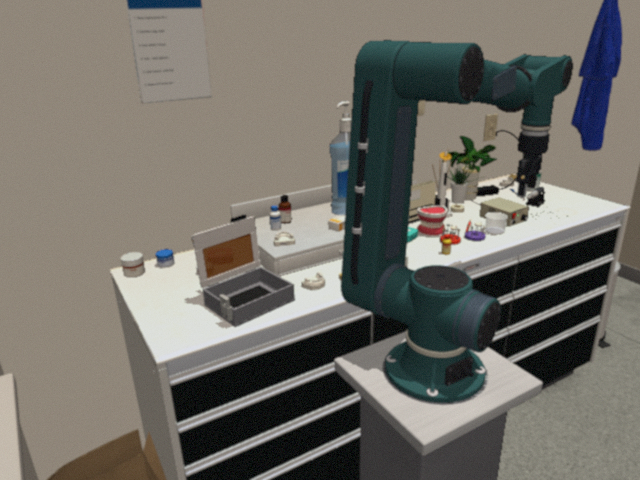

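View pics/top0.png

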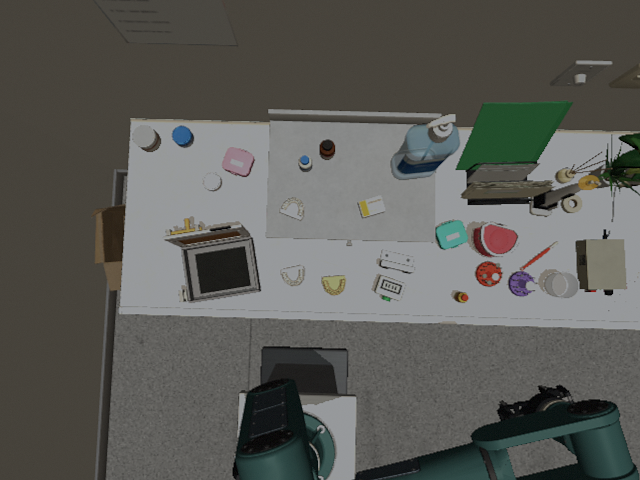

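View pics/wrist0.png

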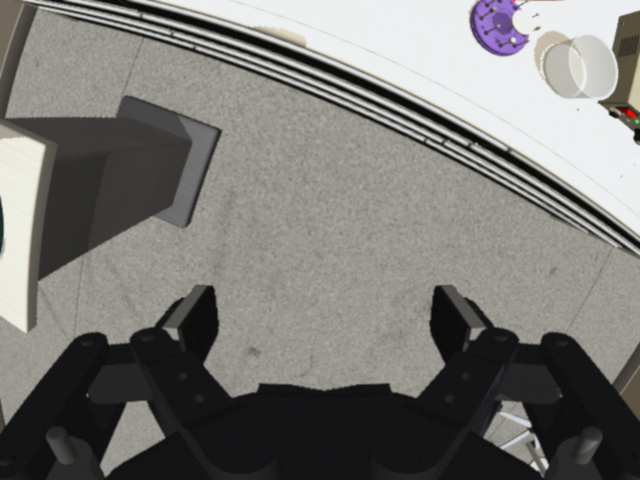

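The top view shows the yellow cast at about px (333,286), the open box at (222,268), the timer at (390,288) and the stop at (397,262). The wrist view shows only the floor and the counter edge, and the arm hides the cast in the scene view. I'll measure with the top view's depth first.

```bash
cat >> h.py <<'E'
def rect(P2):
    (c,s,a)=cv2.minAreaRect(P2.astype(np.float32)*1000); return np.round(c,1),np.round(s,1),round(a,1)
E
python3 - <<'E'
from h import *
p=cam('top')
im=cv2.resize(p['image'][200:320,150:480],None,fx=2.4,fy=2.4,interpolation=cv2.INTER_CUBIC)
save({'image':im},'topcrop')
for q in ['cast_yellow','cast_white','curing_box','timer','stop','jar_wax','bottle_glue','lid']:
    for r in arm.silhouettes(p,q)[:2]:
        m=cv2.erode(r['region'].astype(np.uint8),np.ones((1,1)))>0
        C,_,_=cloud(p,m); 
        print(q,round(r['confidence'],2),np.round(r['box']),m.sum(), 'z pct',np.round(np.percentile(C[:,2],[2,25,50,75,98]),3),'med',np.round(np.median(C,0),3), rect(C[:,:2]))
E
```

```text
cast_yellow 0.86 [335. 285.  25.  23.] 400 z pct [-0.001  0.014  0.017  0.022  0.031] med [ 0.451 -0.088  0.017] (array([448.6, -88.8]), array([51.4, 65.7]), 4.4)
cast_yellow 0.32 [205. 232.  86.  32.] 1309 z pct [-0.001  0.102  0.169  0.19   0.21 ] med [0.567 0.252 0.169] (array([568.6, 262.7]), array([242.2,  79.7]), 80.3)
curing_box 0.69 [213. 262. 105.  85.] 5603 z pct [-0.     0.005  0.009  0.053  0.2  ] med [0.503 0.23  0.009] (array([503.3, 246. ]), array([210.8, 241.6]), 11.4)
timer 0.61 [389. 289.  32.  24.] 586 z pct [-0.     0.036  0.039  0.041  0.044] med [ 0.445 -0.236  0.039] (array([ 440.8, -240.5]), array([80. , 61.8]), 75.0)
stop 0.6 [399. 262.  39.  24.] 582 z pct [-0.002  0.002  0.006  0.043  0.048] med [ 0.517 -0.257  0.006] (array([ 517.2, -259.3]), array([94.4, 49.5]), 77.5)
jar_wax 0.7 [213. 181.  22.  15.] 282 z pct [0.008 0.02  0.023 0.025 0.028] med [0.723 0.254 0.023] (array([723.7, 254.6]), array([48.9, 48. ]), 29.6)
bottle_glue 0.34 [211. 183.  18.  17.] 300 z pct [-0.001  0.02   0.023  0.025  0.029] med [0.722 0.254 0.023] (array([722.1, 255.4]), array([49.1, 51.5]), 47.4)
lid 0.59 [206. 232.  82.  29.] 1208 z pct [0.057 0.108 0.171 0.19  0.21 ] med [0.566 0.246 0.171] (array([578.4, 261.5]), array([ 56.9, 241. ]), 11.0)
```

View pics/topcrop.png

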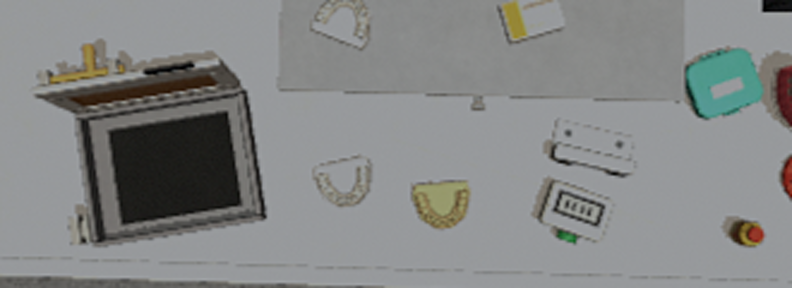

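```bash
cat >> h.py <<'E'
def down(yaw): return R.from_euler('xyz',[np.pi,0,yaw])
def cur():
    s=arm.read_state(); return np.array(s['position']),R.from_euler('xyz',s['tool_rot']),s
def plan(wps,start=None):
    """wps: list of (pos,Rot,nrows); prints rows (cm, deg), tracks rounded rows"""
    p,r,_=cur() if start is None else (*start,None)
    k=0
    for pos,rot,n in wps:
        p0=p.copy();r0=r; rv=(r0.inv()*rot).as_rotvec()
        for i in range(n):
            f=(i+1)/n; tp=p0+(np.array(pos)-p0)*f; tr=r0*R.from_rotvec(rv*f)
            d=np.round(r.inv().apply(tp-p)*100,2); w=np.round(np.degrees((r.inv()*tr).as_rotvec()),1)
            p=p+r.apply(d/100); r=r*R.from_rotvec(np.radians(w))
            k+=1; print(k,d.tolist(),w.tolist(),np.round(p,3).tolist())
    return p,r
E
python3 - <<'E'
from h import *
plan([((0.445,-0.12,0.24),down(1.571),10)])
E
```

```text
1 [3.62, -2.65, 0.08] [0.0, 0.0, -6.7] [0.239, -0.467, 0.248]
2 [3.91, -2.21, 0.09] [0.0, 0.0, -6.7] [0.261, -0.429, 0.247]
3 [4.14, -1.74, 0.08] [0.0, 0.0, -6.7] [0.284, -0.39, 0.246]
4 [4.32, -1.25, 0.08] [0.0, 0.0, -6.7] [0.307, -0.352, 0.245]
5 [4.43, -0.73, 0.09] [0.0, 0.0, -6.7] [0.33, -0.313, 0.244]
6 [4.48, -0.21, 0.08] [0.0, 0.0, -6.7] [0.353, -0.274, 0.243]
7 [4.48, 0.31, 0.08] [0.0, 0.0, -6.7] [0.376, -0.236, 0.243]
8 [4.41, 0.83, 0.09] [0.0, 0.0, -6.6] [0.399, -0.197, 0.242]
9 [4.29, 1.34, 0.08] [0.0, 0.0, -6.7] [0.422, -0.159, 0.241]
10 [4.1, 1.83, 0.08] [0.0, 0.0, -6.7] [0.445, -0.12, 0.24]
```

Call:
{"fn": "move_arm", "kwargs": {
  "deltas": [
    {"translation": [3.6,-2.65,0.1],"delta_rot": [0,0,-6.7],"jaw": 0},
    {"translation": [3.9,-2.2,0.1],"delta_rot": [0,0,-6.7],"jaw": 0},
    {"translation": [4.15,-1.75,0.1],"delta_rot": [0,0,-6.7],"jaw": 0},
    {"translation": [4.3,-1.25,0.1],"delta_rot": [0,0,-6.7],"jaw": 0},
    {"translation": [4.4,-0.75,0.1],"delta_rot": [0,0,-6.7],"jaw": 0}
  ]
}}

```text
t: 3.18
position: [0.3302, -0.312, 0.2435]
tool_rot: [3.141, 0.0, 0.991]
force: [0.7, 0.0, 0.6]
gripper_width: 1.0
```

Call:
{"fn": "move_arm", "kwargs": {
  "deltas": [
    {"translation": [4.5,-0.2,0.1],"delta_rot": [0,0,-6.7],"jaw": 0},
    {"translation": [4.5,0.3,0.1],"delta_rot": [0,0,-6.7],"jaw": 0},
    {"translation": [4.4,0.85,0.1],"delta_rot": [0,0,-6.7],"jaw": 0},
    {"translation": [4.3,1.35,0.1],"delta_rot": [0,0,-6.7],"jaw": 0},
    {"translation": [4.1,1.85,0.1],"delta_rot": [0,0,-6.7],"jaw": 0}
  ]
}}

```text
t: 3.8
position: [0.4455, -0.1187, 0.2385]
tool_rot: [3.141, 0.0, 1.576]
force: [-0.3, -1.0, 1.4]
gripper_width: 1.003
```

Run:
```python
from h import *
p0,r0,s=cur(); print(p0,s['tool_rot'],s['joints'],s['t'])
p=cam('wrist'); save(p,'w1')
print(ray(p,p['cy'],p['cx']+.01,True))
for q in ['cast_yellow','cast_white','timer','stop','button_face','box_floor','curing_box','bolt_knob','lid_hinge','keeper','lid_lip']:
    for r in arm.landmark_of(p,q)[:1]: print('LM',q,round(r['confidence'],2),np.round(r['location'],1),np.round(atz(p,*r['location'],{'box_floor':.006,'button_face':.022,'keeper':.066,'lid_hinge':.05}.get(q,0),True),4))
for q in ['cast_yellow','timer','stop','curing_box']:
    for r in arm.silhouettes(p,q)[:1]:
        C,_,_=cloud(p,r['region'],True); print(q,round(r['confidence'],2),np.round(r['box']),np.round(np.percentile(C[:,2],[2,25,50,75,98]),3),rect(C[C[:,2]>.005][:,:2]))
```

```text
[ 0.44548965 -0.11866313  0.23850874] [3.14085594e+00 4.67042783e-04 1.57605732e+00] [-3.83299344e-01 -1.11265509e-01  1.58642807e+00 -1.53809814e-04
  1.66557136e+00 -3.88575131e-01] 3.8
(array([ 0.44435513, -0.0510944 ,  0.36463466]), array([ 0.00158977, -0.26322419, -0.96473338]))
LM cast_yellow 0.58 [172.9 325.3] [ 0.4461 -0.0911  0.    ]
LM cast_white 0.9 [ 61.1 346.7] [0.4661 0.02   0.    ]
LM timer 0.64 [311.3 319.9] [ 0.4412 -0.2417  0.    ]
LM stop 0.83 [321.8 364.1] [ 0.4906 -0.2552  0.    ]
LM button_face 0.75 [313.1 286.3] [ 0.4065 -0.2328  0.022 ]
LM curing_box 0.42 [311.6 287.1] [ 0.405  -0.2426  0.    ]
cast_yellow 0.95 [325. 173.  56.  67.] [0.001 0.016 0.017 0.023 0.03 ] (array([445.4, -89. ]), array([52.8, 65.5]), 5.1)
timer 0.8 [320. 318.  68.  79.] [0.009 0.037 0.04  0.041 0.043] (array([ 439. , -236.5]), array([71.7, 60.5]), 73.3)
stop 0.67 [386. 332.  60.  91.] [0.003 0.005 0.03  0.045 0.047] (array([ 513.9, -257.9]), array([90.6, 47.7]), 79.1)
```

View pics/w1.png

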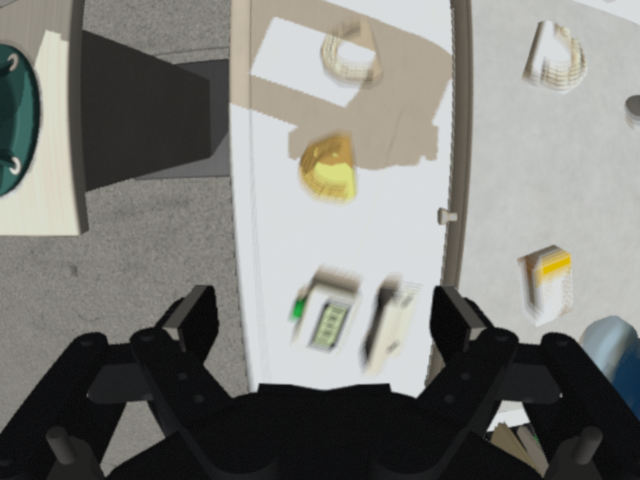

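The wrist view shows the yellow cast at px (327,170), with its teeth arch toward the robot. That gives (0.446, -0.089), and the top view agrees within 3 mm. Next I'll get the box rim pose and the fingertip reach from depth.

Run:
```python
from h import *
p0,r0,s=cur()
p=cam('wrist'); C,rr,cc=cloud(p,None,True)
T=r0.inv().apply(C-p0)
m=(np.abs(T[:,0])<30)&(np.abs(T[:,1])<65)&(T[:,2]<.05)&(T[:,2]>-.06)
for sgn in(1,-1):
    k=m&(np.sign(T[:,1])==sgn); print(sgn,k.sum(),np.round(np.percentile(T[k],[0,5,50,95,100],axis=0),4).tolist())
for r in arm.silhouettes(p,'cast_yellow')[:1]:
    D,_,_=cloud(p,r['region'],True); b=D[(D[:,2]>.006)&(D[:,2]<.04)]; print(rect(b[:,:2]),np.percentile(b[:,2],[50,99]))
    print([ (x['location'],atz(p,*x['location'],0,True)) for x in arm.landmark_of(p,'cast_yellow')[:1]])
t=cam('top'); C,rr,cc=cloud(t)
m=(C[:,0]>.36)&(C[:,0]<.6)&(C[:,1]>.08)&(C[:,1]<.36)&(C[:,2]>.044)&(C[:,2]<.056)
q=C[m]; print('rim',m.sum(),rect(q[:,:2])); 
# front-wall: fit
I=np.zeros((300,300),np.uint8); I[((q[:,0]-.33)*1000).astype(int).clip(0,299),((.36-q[:,1])*1000).astype(int).clip(0,299)]=255
cv2.imwrite('pics/rim.png',cv2.resize(cv2.dilate(I,np.ones((3,3))),None,fx=2,fy=2))
print(np.c_[q[:,:2]].min(0),q[:,:2].max(0))
m=(C[:,0]>.5)&(C[:,0]<.66)&(C[:,1]>.1)&(C[:,1]<.4)&(C[:,2]>.06)&(C[:,2]<.26); q=C[m]
print('lid',q[:,2].max()); 
for a,b in((.06,.1),(.1,.14),(.14,.18),(.18,.25)):
    k=q[(q[:,2]>a)&(q[:,2]<b)]; print(a,len(k),np.round(np.median(k,0),3),np.polyfit(k[:,1],k[:,0],1) if len(k)>5 else '')
```

```text
1 10159 [[-0.1626, 0.0, -0.06], [-0.0066, 0.0267, -0.0589], [0.009, 0.0508, -0.0488], [0.0148, 0.068, -0.0064], [0.0195, 0.2956, 0.0497]]
-1 10166 [[-0.0115, -0.0752, -0.06], [-0.0067, -0.0694, -0.0589], [0.0089, -0.0521, -0.0489], [0.0147, -0.016, -0.0067], [0.0192, -0.0002, 0.0039]]
(array([445.4, -89.1]), array([52.5, 65.9]), 5.3) [0.01703636 0.03005182]
[([171.3, 325.0], array([ 0.44502762, -0.09092783,  0.        ]))]
rim 616 (array([481.5, 222.1]), array([151.6, 200.1]), 10.8)
[0.39178076 0.11109235] [0.57250219 0.3225269 ]
lid 0.21640879374884872
0.06 230 [0.559 0.227 0.076] [-0.18754195  0.6018194 ]
0.1 219 [0.562 0.235 0.121] [-0.19576588  0.60713021]
0.14 256 [0.57  0.261 0.171] [-0.10026073  0.59342054]
0.18 513 [0.57  0.254 0.195] [-0.13940244  0.60370933]
```

View pics/rim.png

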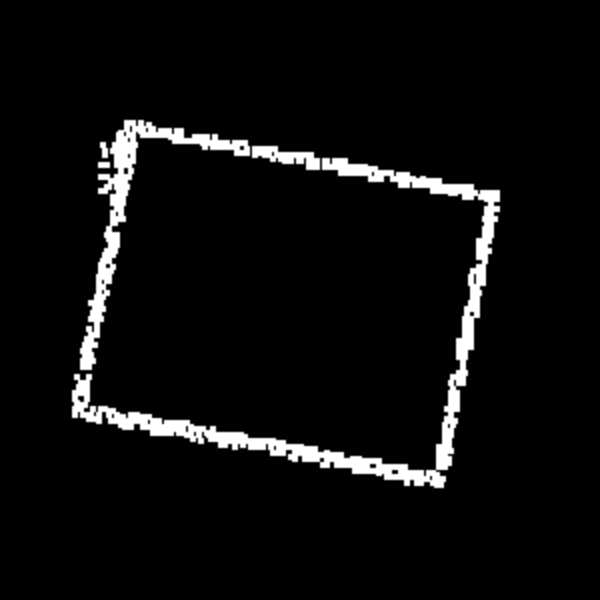

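Fingertips, fully open, reach only 4 mm ahead of the TCP. The box centre is about (0.482, 0.217) with yaw 10.8°, and the rim measures 150 x 190 mm as given. Now I'll move to the grasp.

Run:
```python
from h import *
a=plan([((0.4465,-0.089,0.09),down(1.571+.09),4),((0.4465,-0.089,0.016),down(1.571+.09),4)])
```

```text
1 [0.78, 0.04, 3.71] [0.0, 0.0, -1.3] [0.445, -0.112, 0.201]
2 [0.77, 0.06, 3.71] [0.0, 0.0, -1.2] [0.446, -0.105, 0.164]
3 [0.77, 0.08, 3.7] [0.0, 0.0, -1.3] [0.446, -0.097, 0.127]
4 [0.78, 0.09, 3.71] [0.0, 0.0, -1.3] [0.447, -0.089, 0.09]
5 [-0.0, -0.0, 1.85] [0.0, 0.0, 0.0] [0.447, -0.089, 0.072]
6 [-0.0, -0.0, 1.85] [0.0, 0.0, 0.0] [0.447, -0.089, 0.053]
7 [-0.0, -0.0, 1.85] [0.0, 0.0, 0.0] [0.447, -0.089, 0.035]
8 [-0.0, -0.0, 1.85] [0.0, 0.0, 0.0] [0.447, -0.089, 0.016]
```

Call:
{"fn": "move_arm", "kwargs": {
  "deltas": [
    {"translation": [0.8,0.05,3.7],"delta_rot": [0,0,-1.3],"jaw": 0},
    {"translation": [0.8,0.05,3.7],"delta_rot": [0,0,-1.2],"jaw": 0},
    {"translation": [0.8,0.1,3.7],"delta_rot": [0,0,-1.3],"jaw": 0},
    {"translation": [0.75,0.1,3.7],"delta_rot": [0,0,-1.3],"jaw": 0},
    {"translation": [0,0,0],"delta_rot": [0,0,0],"jaw": 0}
  ]
}}

```text
t: 5.42
position: [0.4443, -0.0873, 0.0872]
tool_rot: [-3.134, -0.003, 1.662]
force: [-0.5, -0.6, 0.3]
gripper_width: 1.002
```

Run:
```python
from h import *
p0,r0,s=cur(); print(p0,s['tool_rot'])
p=cam('wrist'); save(p,'w2')
for r in arm.silhouettes(p,'cast_yellow')[:1]:
    D,_,_=cloud(p,r['region'],True); b=D[(D[:,2]>.006)&(D[:,2]<.04)]; print(r['confidence'],rect(b[:,:2]),np.percentile(b[:,2],[50,99]))
```

```text
[ 0.44426573 -0.08726177  0.08720259] [-3.13437987e+00 -3.00057875e-03  1.66186380e+00]
0.64 (array([445.8, -88.5]), array([52.4, 66.1]), 6.8) [0.01688409 0.02999445]
```

View pics/w2.png

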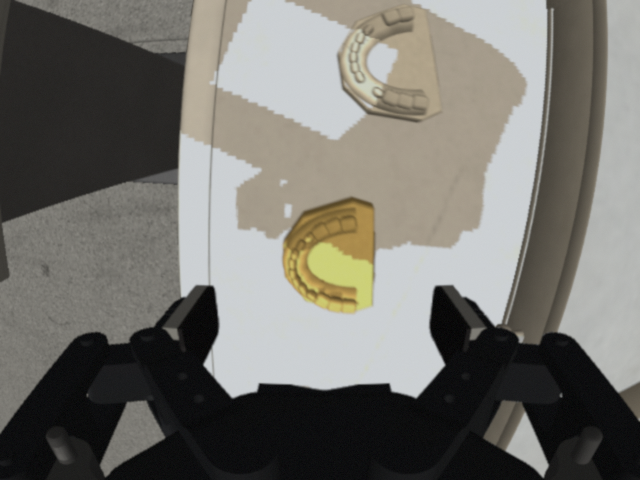

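The cast at px (330,255) sits square between the jaws, with its flat back parallel to the pads. Descending and gripping.

Call:
{"fn": "move_arm", "kwargs": {
  "deltas": [
    {"translation": [-0.15,0.15,1.8],"delta_rot": [0,0,0],"jaw": 0},
    {"translation": [0,0,1.8],"delta_rot": [0,0,0],"jaw": 0},
    {"translation": [0,0,1.8],"delta_rot": [0,0,0],"jaw": 0},
    {"translation": [0,0,1.7],"delta_rot": [0,0,0],"jaw": 0},
    {"translation": [0,0,0],"delta_rot": [0,0,0],"jaw": 0}
  ],
  "squeeze": 30
}}

```text
t: 6.15
position: [0.4491, -0.0903, 0.0203]
tool_rot: [3.141, 0.001, 1.661]
force: [-0.4, 0.3, 0.2]
gripper_width: 1.0
```

Call:
{"fn": "move_arm", "kwargs": {
  "deltas": [
    {"translation": [0,0,0],"delta_rot": [0,0,0],"jaw": 0.6},
    {"translation": [0,0,0],"delta_rot": [0,0,0],"jaw": 0.6},
    {"translation": [0,0,0],"delta_rot": [0,0,0],"jaw": 0.6},
    {"translation": [0,0,0],"delta_rot": [0,0,0],"jaw": 0.6},
    {"translation": [0,0,0],"delta_rot": [0,0,0],"jaw": 0.6}
  ],
  "squeeze": 30
}}

```text
t: 6.78
position: [0.4496, -0.0903, 0.021]
tool_rot: [3.139, 0.001, 1.661]
force: [-1.0, 0.6, 5.6]
gripper_width: 0.593
```

Run:
```python
from h import *
a=plan([((0.449,-0.09,0.11),down(1.661),3),((0.474,0.2155,0.13),down(1.759),7)])
```

```text
1 [0.01, -0.01, -2.97] [0.1, 0.0, 0.0] [0.449, -0.09, 0.051]
2 [0.0, -0.02, -2.96] [0.0, 0.1, 0.0] [0.449, -0.09, 0.08]
3 [0.01, -0.01, -2.97] [0.1, -0.0, 0.0] [0.449, -0.09, 0.11]
4 [4.31, 0.75, -0.28] [-0.0, -0.0, -0.8] [0.453, -0.046, 0.113]
5 [4.31, 0.81, -0.29] [-0.0, -0.0, -0.8] [0.456, -0.003, 0.116]
6 [4.29, 0.87, -0.28] [-0.0, -0.0, -0.8] [0.46, 0.041, 0.119]
7 [4.28, 0.93, -0.29] [-0.0, -0.0, -0.8] [0.463, 0.085, 0.121]
8 [4.27, 0.98, -0.28] [-0.0, -0.0, -0.8] [0.467, 0.128, 0.124]
9 [4.25, 1.05, -0.29] [-0.0, -0.0, -0.8] [0.47, 0.172, 0.127]
10 [4.24, 1.11, -0.28] [-0.0, -0.0, -0.8] [0.474, 0.216, 0.13]
```

Call:
{"fn": "move_arm", "kwargs": {
  "deltas": [
    {"translation": [0,0,-3],"delta_rot": [0,0,0],"jaw": 0.6},
    {"translation": [0,0,-3],"delta_rot": [0,0,0],"jaw": 0.6},
    {"translation": [0,0,-3],"delta_rot": [0,0,0],"jaw": 0.6},
    {"translation": [4.3,0.75,-0.3],"delta_rot": [0,0,-0.8],"jaw": 0.6},
    {"translation": [4.3,0.8,-0.3],"delta_rot": [0,0,-0.8],"jaw": 0.6}
  ]
}}

```text
t: 7.4
position: [0.4558, -0.0021, 0.116]
tool_rot: [3.14, 0.0, 1.688]
force: [-0.7, 0.1, -1.3]
gripper_width: 0.588
```

Call:
{"fn": "move_arm", "kwargs": {
  "deltas": [
    {"translation": [4.3,0.85,-0.3],"delta_rot": [0,0,-0.8],"jaw": 0.6},
    {"translation": [4.3,0.95,-0.3],"delta_rot": [0,0,-0.8],"jaw": 0.6},
    {"translation": [4.25,1.0,-0.3],"delta_rot": [0,0,-0.8],"jaw": 0.6},
    {"translation": [4.25,1.05,-0.3],"delta_rot": [0,0,-0.8],"jaw": 0.6},
    {"translation": [4.25,1.1,-0.3],"delta_rot": [0,0,-0.8],"jaw": 0.6}
  ]
}}

```text
t: 8.02
position: [0.4731, 0.2172, 0.1302]
tool_rot: [-3.142, 0.0, 1.759]
force: [1.2, -1.1, -1.9]
gripper_width: 0.591
```

Run:
```python
from h import *
p=cam('wrist'); p=cam('wrist'); save(p,'w3')
p0,r0,s=cur(); print(p0,s['tool_rot'],s['gripper_width'],s['force'])
t=cam('scene');save({'image':cv2.resize(t['image'][180:340,180:340],None,fx=3,fy=3)},'s3')
C,_,_=cloud(p,None,True)
m=(C[:,0]>.36)&(C[:,0]<.6)&(C[:,1]>.08)&(C[:,1]<.36)&(C[:,2]>.046)&(C[:,2]<.054); q=C[m]; print(m.sum(),rect(q[:,:2]))
I=np.zeros((300,300),np.uint8); I[((q[:,0]-.33)*1000).astype(int).clip(0,299),((.36-q[:,1])*1000).astype(int).clip(0,299)]=255
cv2.imwrite('pics/rim3.png',cv2.resize(cv2.dilate(I,np.ones((3,3))),None,fx=2,fy=2))
for r in arm.silhouettes(p,'cast_yellow')[:1]:
    D,_,_=cloud(p,r['region'],True); print(r['confidence'],np.round(np.percentile(r0.inv().apply(D-p0),[2,50,98],axis=0),3))
```

```text
[0.47326195 0.21955247 0.13050164] [ 3.14057184e+00 -2.04850540e-03  1.76383507e+00] 0.5921065305504397 [ 1.49631946 -0.69903611 -1.60382437]
8302 (array([478.3, 223.9]), array([151.7, 201.4]), 10.7)
0.97 [[-0.02  -0.022 -0.009]
 [ 0.01   0.003  0.004]
 [ 0.036  0.024  0.015]]
```

View pics/w3.png

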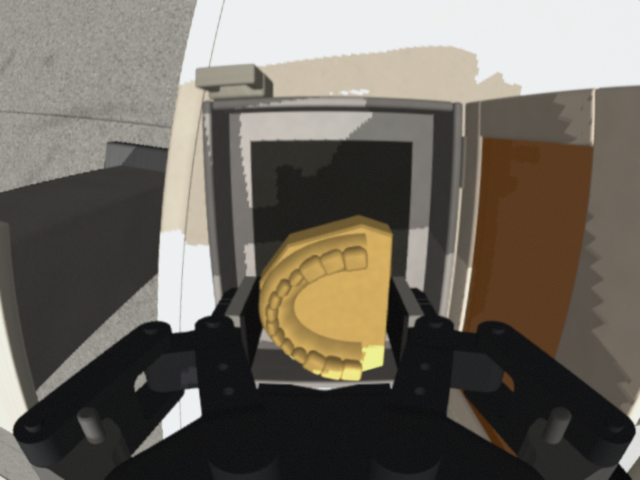

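View pics/rim3.png

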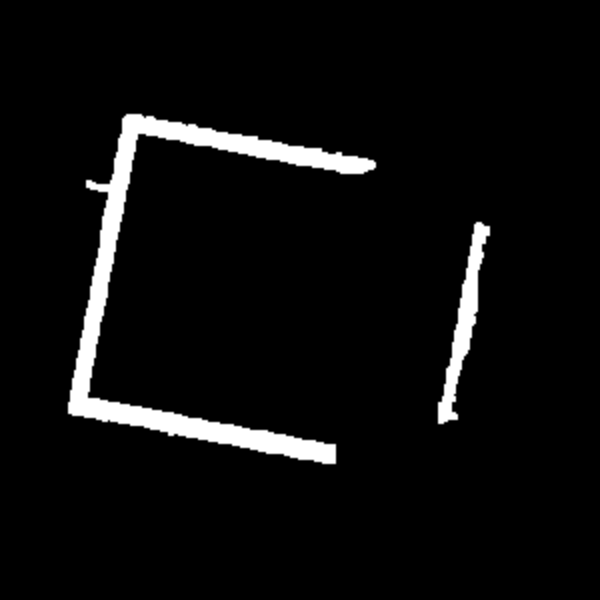

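View pics/s3.png

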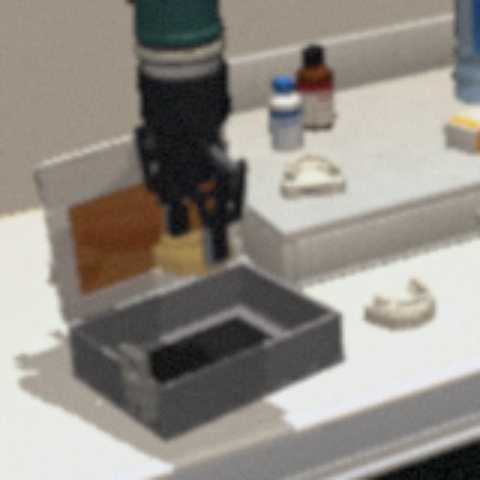

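The cast is held level over the box at px (330,300). The rim fit again gives a centre near (0.480, 0.218). Lowering it in.

Call:
{"fn": "move_arm", "kwargs": {
  "deltas": [
    {"translation": [-0.2,0,3],"delta_rot": [0,0,0],"jaw": 0.6},
    {"translation": [0,0,3],"delta_rot": [0,0,0],"jaw": 0.6},
    {"translation": [0,0,2],"delta_rot": [0,0,0],"jaw": 0.6},
    {"translation": [0,0,1.5],"delta_rot": [0,0,0],"jaw": 0.6},
    {"translation": [0,0,0.3],"delta_rot": [0,0,0],"jaw": 0.6}
  ]
}}

```text
t: 8.85
position: [0.4731, 0.2128, 0.0312]
tool_rot: [-3.139, 0.001, 1.758]
force: [0.6, -0.5, -0.7]
gripper_width: 0.591
```

Run:
```python
from h import *
p=cam('wrist');p0,r0,s=cur(); print(p0,s['tool_rot'],s['gripper_width'],s['force'])
```

```text
[0.47347212 0.21310761 0.03165611] [-3.14040473e+00  3.79430563e-04  1.75802250e+00] 0.5934826333811907 [ 0.85813598  0.71144599 -1.01125467]
```

Not touching yet, about 4 mm to go. I'll lower gently and then open partway.

Call:
{"fn": "move_arm", "kwargs": {
  "deltas": [
    {"translation": [0,0,0.2],"delta_rot": [0,0,0],"jaw": 0.6},
    {"translation": [0,0,0.15],"delta_rot": [0,0,0],"jaw": 0.6},
    {"translation": [0,0,0.1],"delta_rot": [0,0,0],"jaw": 0.6},
    {"translation": [0,0,0],"delta_rot": [0,0,0],"jaw": 0.2},
    {"translation": [0,0,0],"delta_rot": [0,0,0],"jaw": 0.2}
  ]
}}

```text
t: 9.52
position: [0.474, 0.214, 0.0282]
tool_rot: [3.141, -0.0, 1.759]
force: [-0.8, 0.3, 0.2]
gripper_width: 0.803
```

Call:
{"fn": "move_arm", "kwargs": {
  "deltas": [
    {"translation": [0,0,0],"delta_rot": [0,0,0],"jaw": 0.2},
    {"translation": [0,0,0],"delta_rot": [0,0,0],"jaw": 0.2},
    {"translation": [0,0,-2],"delta_rot": [0,0,0],"jaw": 0.2},
    {"translation": [0,0,-4],"delta_rot": [0,0,0],"jaw": 0.2},
    {"translation": [0,0,-5],"delta_rot": [0,0,0],"jaw": 0.2}
  ]
}}

```text
t: 10.15
position: [0.4728, 0.2135, 0.1376]
tool_rot: [-3.138, 0.001, 1.759]
force: [0.1, 0.1, 0.7]
gripper_width: 0.795
```

Run:
```python
from h import *
p=cam('wrist'); save(p,'w4'); p0,r0,s=cur(); print(p0,s['tool_rot'],s['gripper_width'],s['force'],s['t'],s['joints'])
for r in arm.silhouettes(p,'cast_yellow')[:1]:
    D,_,_=cloud(p,r['region'],True); b=D[(D[:,2]>.012)&(D[:,2]<.05)]; print(r['confidence'],rect(b[:,:2]),np.percentile(b[:,2],[5,50,99]))
t=cam('scene');save({'image':cv2.resize(t['image'][180:340,180:340],None,fx=3,fy=3)},'s4')
t=cam('top');save({'image':cv2.resize(t['image'][180:320,150:300],None,fx=4,fy=4)},'t4')
for n,P in(('top',t),):
  for q in ['bolt_knob','lid_lip','lid_hinge','keeper']:
    for r in arm.landmark_of(P,q)[:2]: 
        l=r['location']; i,j=np.round(l).astype(int); m=np.zeros((480,640),bool); m[i-1:i+2,j-1:j+2]=1
        print(n,q,round(r['confidence'],2),np.round(l),np.round(cloud(P,m)[0].mean(0),3))
```

```text
[0.47707847 0.21497815 0.14681092] [ 3.12927336e+00 -1.47897868e-03  1.75909790e+00] 0.7994061006383645 [2.90953295 0.75100819 5.29580548] 10.2 [ 3.15041177e-01  6.22722938e-02  1.60042490e+00 -9.06140543e-05
  1.46648804e+00  1.26757594e-01]
0.85 (array([473.3, 215.2]), array([53.3, 67. ]), 11.2) [0.02072087 0.02292904 0.03598273]
top bolt_knob 0.6 [222. 182.] [ 0.61   0.337 -0.003]
top lid_lip 0.56 [226. 222.] [0.593 0.206 0.094]
top keeper 0.96 [295. 182.] [0.411 0.307 0.072]
```

View pics/w4.png

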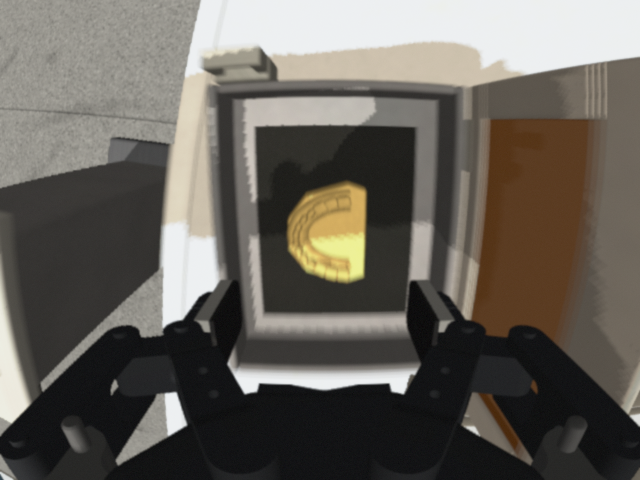

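View pics/t4.png

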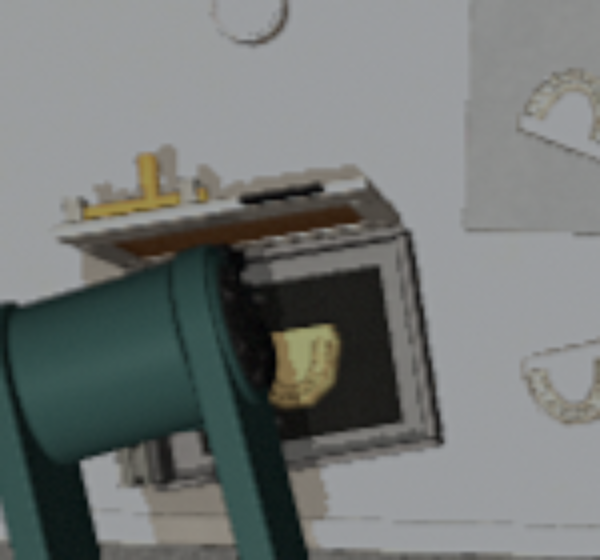

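The cast stands upright and released on the box floor: wrist px (328,232), at (0.473, 0.215) with its top at 0.036. Next is the lid angle.

```bash
cat >> h.py <<'E'
B=np.array([.481,.218]);BY=.188
def box2w(x,y,z): c,s=np.cos(BY),np.sin(BY); return np.array([B[0]+c*x-s*y,B[1]+s*x+c*y,z])
def w2box(P): P=np.atleast_2d(P); c,s=np.cos(BY),np.sin(BY); d=P[:,:2]-B; return np.c_[c*d[:,0]+s*d[:,1],-s*d[:,0]+c*d[:,1],P[:,2]]
E
python3 - <<'E'
from h import *
for n in ('wrist','scene'):
    p=cam(n); C,_,_=cloud(p,None,n=='wrist'); b=w2box(C)
    m=(b[:,0]>.06)&(b[:,0]<.11)&(np.abs(b[:,1])<.09)&(b[:,2]>.075)&(b[:,2]<.19); k=b[m]
    if m.sum()<50: print(n,m.sum()); continue
    A=np.c_[k[:,1],k[:,2],np.ones(len(k))]; c,*_=np.linalg.lstsq(A,k[:,0],rcond=None); res=k[:,0]-A@c
    g=np.abs(res)<.006; c,*_=np.linalg.lstsq(A[g],k[g,0],rcond=None)
    print(n,m.sum(),c,'x at z=.05,.2',c[1]*.05+c[2],c[1]*.2+c[2],'angle',np.pi/2+np.arctan(c[1]),res[g].std())
plan([((0.477,0.19,0.27),down(1.759),3),(box2w(.15,-.045,.27),down(1.759),4),(box2w(.15,-.045,.2),down(1.759),3)])
E
```

```text
wrist 43916 [-0.00695119  0.04944339  0.07380486] x at z=.05,.2 0.07627703397078477 0.08369354274289845 angle 1.620199487024429 0.0008932153919677246
scene 1685 [-0.01010593  0.0570396   0.07341056] x at z=.05,.2 0.076262545070103 0.0848184854436218 angle 1.6277741900042273 0.002395608675177768
1 [-0.8, -0.03, -4.46] [-0.1, 0.0, -0.0] [0.474, 0.206, 0.181]
2 [-0.8, -0.02, -4.46] [-0.0, 0.0, -0.0] [0.476, 0.198, 0.225]
3 [-0.8, -0.02, -4.46] [-0.1, 0.0, -0.0] [0.477, 0.19, 0.27]
4 [-0.46, 3.98, 0.0] [0.0, 0.0, -0.0] [0.517, 0.193, 0.27]
5 [-0.45, 3.98, 0.0] [0.0, 0.0, -0.0] [0.557, 0.196, 0.27]
6 [-0.46, 3.98, 0.01] [0.0, 0.0, -0.0] [0.597, 0.199, 0.27]
7 [-0.45, 3.98, -0.0] [0.0, 0.0, -0.0] [0.637, 0.202, 0.27]
8 [0.0, -0.0, 2.33] [0.0, 0.0, -0.0] [0.637, 0.202, 0.247]
9 [0.0, -0.0, 2.34] [0.0, 0.0, -0.0] [0.637, 0.202, 0.223]
10 [0.0, -0.0, 2.33] [0.0, 0.0, -0.0] [0.637, 0.202, 0.2]
```

Both views give a lid angle of about 1.62 rad with the hinge where it should be. Moving the closed gripper over and behind the lid's right half.

Call:
{"fn": "move_arm", "kwargs": {
  "deltas": [
    {"translation": [-0.8,0,-4.5],"delta_rot": [0,0,0],"jaw": 1},
    {"translation": [-0.8,0,-4.5],"delta_rot": [0,0,0],"jaw": 1},
    {"translation": [-0.8,0,-4.5],"delta_rot": [0,0,0],"jaw": 1},
    {"translation": [-0.5,4.0,0],"delta_rot": [0,0,0],"jaw": 1},
    {"translation": [-0.5,4.0,0],"delta_rot": [0,0,0],"jaw": 1}
  ]
}}

```text
t: 11.28
position: [0.5597, 0.1955, 0.2735]
tool_rot: [3.14, -0.0, 1.759]
force: [0.2, 0.1, -0.1]
gripper_width: 0.0
```

Call:
{"fn": "move_arm", "kwargs": {
  "deltas": [
    {"translation": [-0.5,4.0,0],"delta_rot": [0,0,0],"jaw": 1},
    {"translation": [-0.4,4.0,0],"delta_rot": [0,0,0],"jaw": 1},
    {"translation": [0,0,2.5],"delta_rot": [0,0,0],"jaw": 1},
    {"translation": [0,0,2.5],"delta_rot": [0,0,0],"jaw": 1},
    {"translation": [0,0,2.3],"delta_rot": [0,0,0],"jaw": 1}
  ]
}}

```text
t: 11.9
position: [0.6387, 0.2014, 0.1972]
tool_rot: [-3.139, 0.0, 1.759]
force: [-0.2, -0.3, -0.7]
gripper_width: 0.006
```

```bash
cat > lid.py <<'E'
from h import *
p0,r0,s=cur(); print(p0,w2box(p0),s['tool_rot'],s['gripper_width'],s['force'],s['t'])
def tgt(th,r=.13,half=.015,tip=.017,y=-.045):
    x=.076-r*np.cos(th)+.008*np.sin(th); z=.05+r*np.sin(th)+.008*np.cos(th); return box2w(x+half,y,z+tip)
E
python3 - <<'E'
from lid import *
p=cam('wrist'); save(p,'w5')
C,_,_=cloud(p,None,True); T=r0.inv().apply(C-p0); m=(np.abs(T[:,0])<.03)&(np.abs(T[:,1])<.03)&(T[:,2]>-.03)&(T[:,2]<.03); print('tip',np.round(np.percentile(T[m],[1,50,99],axis=0),3))
print(w2box(tgt(1.6)))
plan([(tgt(t),down(1.759),n) for t,n in [(1.57,2),(1.4,1),(1.2,1),(1.0,1),(.8,1),(.6,1),(.4,1),(.2,1),(.1,1),(0,1),(-.02,1)]])
E
```

```text
[0.63872719 0.20140595 0.19721378] [[ 0.15184669 -0.04578001  0.19721378]] [-3.13881995e+00  1.17016957e-04  1.75883710e+00] 0.0061783295684183955 [-0.22211748 -0.32031557 -0.66300115] 11.9
tip [[-0.008 -0.021 -0.03 ]
 [ 0.012 -0.    -0.016]
 [ 0.015  0.02   0.011]]
[[ 0.10279253 -0.045       0.19671097]]
1 [0.04, -2.57, -0.17] [-0.3, 0.0, -0.0] [0.612, 0.197, 0.195]
2 [0.04, -2.56, -0.19] [-0.2, 0.0, -0.0] [0.587, 0.192, 0.197]
3 [0.0, -2.22, 0.06] [-0.0, 0.0, -0.0] [0.565, 0.188, 0.196]
4 [0.0, -2.54, 0.54] [-0.0, 0.0, -0.0] [0.54, 0.183, 0.191]
5 [0.0, -2.38, 1.04] [-0.0, 0.0, -0.0] [0.516, 0.179, 0.181]
6 [0.01, -2.14, 1.49] [-0.0, 0.0, -0.0] [0.495, 0.175, 0.166]
7 [-0.0, -1.79, 1.88] [-0.0, 0.0, -0.0] [0.478, 0.172, 0.147]
8 [-0.0, -1.38, 2.2] [-0.0, 0.0, -0.0] [0.464, 0.169, 0.125]
9 [-0.0, -0.92, 2.44] [-0.0, 0.0, -0.0] [0.455, 0.167, 0.101]
10 [-0.0, -0.27, 1.27] [-0.0, 0.0, -0.0] [0.453, 0.167, 0.088]
11 [-0.0, -0.14, 1.29] [-0.0, 0.0, -0.0] [0.451, 0.167, 0.075]
12 [-0.0, -0.02, 0.26] [-0.0, 0.0, -0.0] [0.451, 0.166, 0.072]
```

View pics/w5.png

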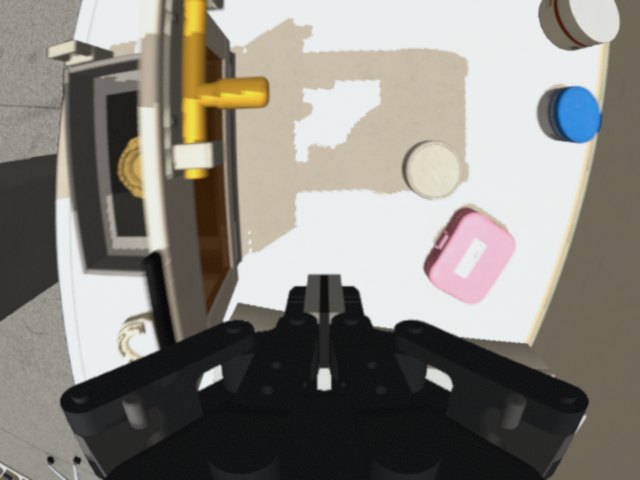

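The wrist view shows the lid's edge at px (155,150), the lip at (160,300) and the bolt knob at (235,92). I'll check how far the closed linkages spread at the lid-top height before pulling.

Run:
```python
from lid import *
p=cam('wrist'); C,_,_=cloud(p,None,True); p0,r0,s=cur(); T=r0.inv().apply(C-p0)
for a in np.arange(-.07,.02,.01):
    m=(np.abs(T[:,0])<.035)&(np.abs(T[:,1])<.09)&(T[:,2]>a)&(T[:,2]<=a+.01)&(T[:,1]>0)
    if m.sum(): print(round(a,3),m.sum(),np.round(np.percentile(T[m],[0,50,99.5],axis=0)[:,:2],3).tolist())
```

```text
[0.63713761 0.20104444 0.19306014] [[ 0.15021756 -0.04583807  0.19306014]] [-3.13207258e+00  3.96288913e-04  1.75882090e+00] -0.0029082876175046393 [-0.85038716 -0.41881904 -2.29392293] 11.95
-0.07 6247 [[-0.004, 0.0], [0.013, 0.038], [0.019, 0.06]]
-0.06 5065 [[-0.006, 0.0], [0.013, 0.035], [0.019, 0.053]]
-0.05 2488 [[-0.008, 0.003], [0.013, 0.031], [0.019, 0.045]]
-0.04 3332 [[-0.01, 0.002], [0.013, 0.023], [0.015, 0.037]]
-0.03 970 [[-0.01, 0.0], [0.013, 0.007], [0.015, 0.03]]
-0.02 451 [[-0.01, 0.0], [0.012, 0.002], [0.013, 0.013]]
-0.01 411 [[0.008, 0.0], [0.009, 0.007], [0.013, 0.013]]
0.0 335 [[0.008, 0.0], [0.009, 0.007], [0.013, 0.013]]
0.01 68 [[0.008, 0.0], [0.012, 0.004], [0.013, 0.011]]
```

Run:
```python
from lid import *
plan([(tgt(t,.138,.013),down(1.759),n) for t,n in [(1.57,2),(1.4,1),(1.2,1),(1.0,1),(.8,1),(.6,1),(.4,1),(.2,1),(.1,1),(0,1),(-.02,1)]])
```

```text
[0.63712659 0.20105935 0.19444735] [[ 0.15020952 -0.04582136  0.19444735]] [-3.13234884e+00  3.90637335e-04  1.75886943e+00] -0.0008261980084560366 [-0.07905497 -0.17772975 -1.22095482] 12.0
1 [0.04, -2.67, -0.5] [-0.3, 0.0, -0.0] [0.611, 0.196, 0.2]
2 [0.04, -2.67, -0.52] [-0.2, 0.0, -0.0] [0.585, 0.192, 0.205]
3 [0.0, -2.34, 0.07] [-0.0, 0.0, -0.0] [0.562, 0.188, 0.204]
4 [0.0, -2.7, 0.58] [-0.0, 0.0, -0.0] [0.535, 0.182, 0.199]
5 [0.0, -2.53, 1.11] [-0.0, 0.0, -0.0] [0.51, 0.178, 0.187]
6 [0.0, -2.26, 1.59] [-0.0, 0.0, -0.0] [0.488, 0.173, 0.172]
7 [0.01, -1.89, 2.0] [-0.0, 0.0, -0.0] [0.469, 0.17, 0.152]
8 [-0.0, -1.46, 2.35] [-0.0, 0.0, -0.0] [0.455, 0.167, 0.128]
9 [-0.0, -0.97, 2.58] [-0.0, 0.0, -0.0] [0.446, 0.165, 0.102]
10 [-0.0, -0.28, 1.35] [-0.0, 0.0, -0.0] [0.443, 0.165, 0.089]
11 [-0.0, -0.15, 1.38] [-0.0, 0.0, -0.0] [0.441, 0.165, 0.075]
12 [-0.0, -0.01, 0.27] [-0.0, 0.0, -0.0] [0.441, 0.165, 0.072]
```

Call:
{"fn": "move_arm", "kwargs": {
  "deltas": [
    {"translation": [0,-2.7,-0.5],"delta_rot": [0,0,0],"jaw": 1},
    {"translation": [0,-2.7,-0.5],"delta_rot": [0,0,0],"jaw": 1},
    {"translation": [0,-1.2,0],"delta_rot": [0,0,0],"jaw": 1},
    {"translation": [0,-1.2,0.1],"delta_rot": [0,0,0],"jaw": 1},
    {"translation": [0,-1.4,0.3],"delta_rot": [0,0,0],"jaw": 1}
  ]
}}

```text
t: 12.62
position: [0.5495, 0.1844, 0.2084]
tool_rot: [3.137, -0.0, 1.759]
force: [0.6, -0.1, 9.3]
gripper_width: -0.003
```

Run:
```python
from lid import *
p=cam('wrist'); save(p,'w6')
plan([(tgt(t,.138,.013),down(1.759),n) for t,n in [(1.2,1),(1.0,1),(.8,1),(.6,1),(.4,1),(.2,1),(.1,1),(0,1),(-.02,1)]])
```

```text
[0.54948687 0.18444884 0.20840473] [[ 0.06100961 -0.04575981  0.20840473]] [ 3.13658994e+00 -3.21510291e-06  1.75881584e+00] -0.002967232826105997 [ 0.56667895 -0.13153471  9.34916194] 12.625
1 [0.07, -1.27, 0.96] [0.1, 0.0, 0.0] [0.535, 0.182, 0.199]
2 [0.0, -2.53, 1.1] [0.0, 0.0, 0.0] [0.51, 0.178, 0.187]
3 [0.0, -2.26, 1.59] [0.0, 0.0, 0.0] [0.488, 0.173, 0.172]
4 [0.0, -1.9, 2.0] [0.0, 0.0, 0.0] [0.469, 0.17, 0.152]
5 [0.01, -1.46, 2.35] [0.0, 0.0, 0.0] [0.455, 0.167, 0.128]
6 [-0.0, -0.97, 2.58] [0.0, 0.0, 0.0] [0.446, 0.165, 0.102]
7 [-0.0, -0.28, 1.35] [0.0, 0.0, 0.0] [0.443, 0.165, 0.089]
8 [-0.0, -0.15, 1.38] [0.0, 0.0, 0.0] [0.441, 0.165, 0.075]
9 [-0.0, -0.02, 0.27] [0.0, 0.0, 0.0] [0.441, 0.165, 0.072]
```

View pics/w6.png

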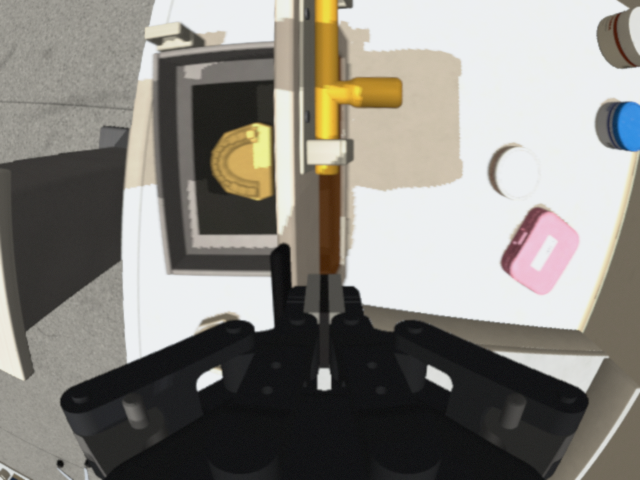

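The lid's edge (px 285,150) has been carried forward by the fingers. I'll keep following the arc.

Call:
{"fn": "move_arm", "kwargs": {
  "deltas": [
    {"translation": [0,-1.3,0.8],"delta_rot": [0,0,0],"jaw": 1},
    {"translation": [0,-1.3,0.5],"delta_rot": [0,0,0],"jaw": 1},
    {"translation": [0,-1.3,0.6],"delta_rot": [0,0,0],"jaw": 1},
    {"translation": [0,-1.1,0.75],"delta_rot": [0,0,0],"jaw": 1},
    {"translation": [0,-1.1,0.8],"delta_rot": [0,0,0],"jaw": 1}
  ]
}}

```text
t: 13.3
position: [0.4893, 0.1731, 0.1744]
tool_rot: [3.136, -0.0, 1.759]
force: [0.4, 0.1, 1.8]
gripper_width: 0.001
```

Run:
```python
from lid import *
p=cam('wrist'); save(p,'w7')
plan([(tgt(t,.138,.013),down(1.759),n) for t,n in [(.6,1),(.4,1),(.2,1),(.1,1),(0,1),(-.02,1)]])
```

```text
[0.48925462 0.17305595 0.17439936] [[-0.00029062 -0.04569488  0.17439936]] [ 3.13612334e+00 -9.07811648e-05  1.75896527e+00] 0.0014815985298483577 [0.37655824 0.11279326 1.78884072] 13.3
1 [0.07, -1.77, 1.99] [-0.0, 0.0, 0.0] [0.469, 0.17, 0.152]
2 [-0.0, -1.46, 2.34] [-0.0, 0.0, 0.0] [0.455, 0.167, 0.128]
3 [-0.0, -0.97, 2.59] [-0.0, 0.0, 0.0] [0.446, 0.165, 0.102]
4 [-0.0, -0.28, 1.35] [-0.0, 0.0, 0.0] [0.443, 0.165, 0.089]
5 [-0.0, -0.15, 1.38] [-0.0, 0.0, 0.0] [0.441, 0.165, 0.075]
6 [-0.0, -0.01, 0.27] [-0.0, 0.0, 0.0] [0.441, 0.165, 0.072]
```

View pics/w7.png

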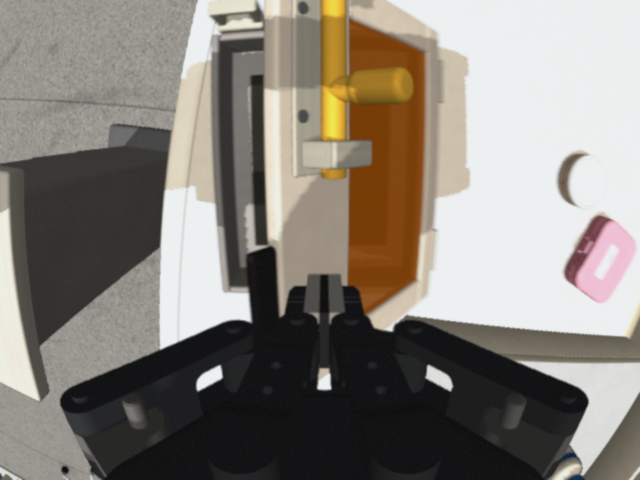

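The lid is about half shut and following the fingertips. I'll continue down.

Call:
{"fn": "move_arm", "kwargs": {
  "deltas": [
    {"translation": [0,-1.0,1.0],"delta_rot": [0,0,0],"jaw": 1},
    {"translation": [0,-0.8,1.0],"delta_rot": [0,0,0],"jaw": 1},
    {"translation": [0,-0.8,1.2],"delta_rot": [0,0,0],"jaw": 1},
    {"translation": [0,-0.7,1.2],"delta_rot": [0,0,0],"jaw": 1},
    {"translation": [0,-0.5,1.3],"delta_rot": [0,0,0],"jaw": 1}
  ]
}}

```text
t: 13.98
position: [0.4506, 0.1656, 0.1131]
tool_rot: [-3.141, 0.0, 1.759]
force: [-0.8, -0.3, 1.0]
gripper_width: 0.002
```

Call:
{"fn": "move_arm", "kwargs": {
  "deltas": [
    {"translation": [0,-0.5,1.3],"delta_rot": [0,0,0],"jaw": 1},
    {"translation": [0,-0.3,1.2],"delta_rot": [0,0,0],"jaw": 1},
    {"translation": [0,-0.2,0.8],"delta_rot": [0,0,0],"jaw": 1},
    {"translation": [0,0,0.5],"delta_rot": [0,0,0],"jaw": 1},
    {"translation": [0,0,0],"delta_rot": [0,0,0],"jaw": 1}
  ]
}}

```text
t: 14.6
position: [0.4413, 0.1639, 0.0759]
tool_rot: [-3.141, 0.0, 1.759]
force: [0.2, 0.7, 0.2]
gripper_width: -0.001
```

```bash
cat > lidang.py <<'E'
from h import *
def lidang(p,fish):
    C,_,_=cloud(p,None,fish); b=w2box(C)
    m=(b[:,0]>-.02)&(b[:,0]<.06)&(b[:,1]>-.085)&(b[:,1]<.085)&(b[:,2]>.03)&(b[:,2]<.14); k=b[m]
    c=None
    A=np.c_[k[:,0],k[:,1],np.ones(len(k))]; g=np.ones(len(k),bool)
    for _ in range(5):
        c,*_=np.linalg.lstsq(A[g],k[g,2],rcond=None); g=np.abs(k[:,2]-A@c)<.004
    return 'angle',np.arctan(-c[0]),'z at centre',c[2],m.sum(),g.sum()
E
python3 - <<'E'
from lid import *
from lidang import *
p=cam('wrist'); save(p,'w8'); print(lidang(p,True))
t=cam('top'); print(lidang(t,False))
t=cam('scene');save({'image':cv2.resize(t['image'][180:340,180:340],None,fx=3,fy=3)},'s8')
E
```

```text
[0.44133104 0.16386373 0.07586416] [[-0.04908776 -0.04576848  0.07586416]] [-3.14078797e+00  1.03240527e-04  1.75886328e+00] -0.0014836400203552043 [0.1887968  0.69846447 0.23005244] 14.6
('angle', np.float64(-0.010648032677409599), 'z at centre', np.float64(0.0565242066751583), np.int64(61888), np.int64(55503))
('angle', np.float64(-0.007741628345172674), 'z at centre', np.float64(0.055700499256316725), np.int64(1311), np.int64(1097))
```

View pics/w8.png

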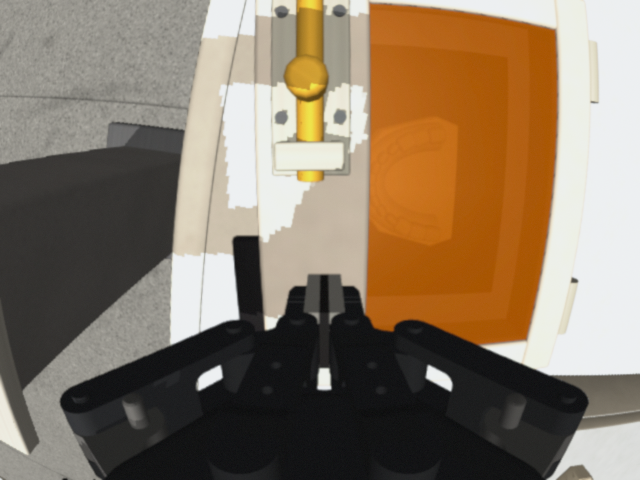

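View pics/s8.png

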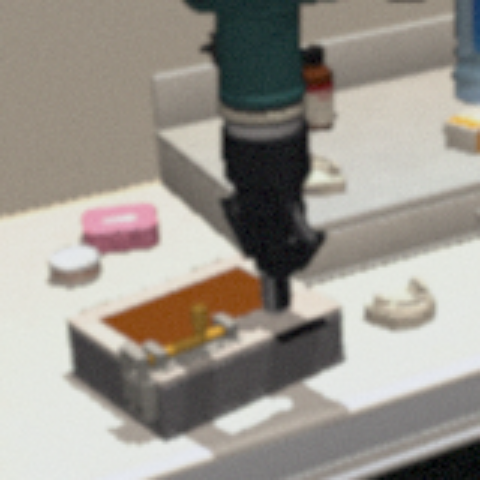

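The lid looks shut in both views (fit about -0.01 rad). I'll press it lightly to be sure.

Call:
{"fn": "move_arm", "kwargs": {
  "deltas": [
    {"translation": [0,0,0.2],"delta_rot": [0,0,0],"jaw": 1},
    {"translation": [0,0,0.2],"delta_rot": [0,0,0],"jaw": 1},
    {"translation": [0,0,0.1],"delta_rot": [0,0,0],"jaw": 1},
    {"translation": [0,0,0],"delta_rot": [0,0,0],"jaw": 1},
    {"translation": [0,0,0],"delta_rot": [0,0,0],"jaw": 1}
  ]
}}

```text
t: 15.38
position: [0.4421, 0.164, 0.0749]
tool_rot: [3.14, 0.0, 1.759]
force: [-6.2, -1.0, 16.0]
gripper_width: -0.001
```

Run:
```python
from lid import *
from lidang import *
p=cam('wrist'); print(lidang(p,True))
t=cam('top');
for n,P in(('wrist',p),('top',t)):
    C,rr,cc=cloud(P,None,n=='wrist'); b=w2box(C)
    m=(b[:,0]>-.1)&(b[:,0]<0)&(b[:,1]>-.02)&(b[:,1]<.09)&(b[:,2]>.08)&(b[:,2]<.105)
    print(n,m.sum(),np.round(np.percentile(b[m],[2,50,98],axis=0),4).tolist(), 'tops', np.round(np.median(b[m&(b[:,2]>.093)],0),4))
    m=(b[:,0]>-.1)&(b[:,0]<0)&(b[:,1]>.0)&(b[:,1]<.12)&(b[:,2]>.07)&(b[:,2]<.086); print(m.sum(),np.round(np.percentile(b[m],[2,50,98],axis=0),4).tolist())
    for r in arm.landmark_of(P,'bolt_knob')[:1]:
        print('LM',round(r['confidence'],2),np.round(r['location']),w2box(atz(P,*r['location'],.09,n=='wrist')))
    for r in arm.landmark_of(P,'keeper')[:1]: print('keeper',round(r['confidence'],2),w2box(atz(P,*r['location'],.066,n=='wrist')))
```

```text
[0.4421326  0.16403682 0.07488174] [[-0.04826798 -0.04574825  0.07488174]] [3.13965261e+00 2.44053401e-04 1.75906633e+00] -0.000928465543752484 [-6.21758882 -0.97514476 16.04144052] 15.375
('angle', np.float64(-0.011219836464260809), 'z at centre', np.float64(0.056468802790560976), np.int64(62732), np.int64(55910))
wrist 1664 [[-0.0604, 0.0322, 0.0843], [-0.0546, 0.0375, 0.097], [-0.0491, 0.0438, 0.0986]] tops [-0.0547  0.038   0.0971]
4042 [[-0.0656, 0.0063, 0.0701], [-0.0547, 0.0178, 0.0754], [-0.0437, 0.0686, 0.0778]]
LM 0.95 [ 78. 304.] [[-0.05475577  0.03835063  0.09      ]]Traceback (most recent call last):
  File "<stdin>", line 8, in <module>
    return _quantile_unchecked(
        a, q, axis, out, overwrite_input, method, keepdims, weights)
    return _ureduce(a,
                    func=_quantile_ureduce_func,
    ...<5 lines>...
                    overwrite_input=overwrite_input,
                    method=method)
    r = func(a, **kwargs)
    result = _quantile(arr,
                       quantiles=q,
    ...<2 lines>...
                       out=out,
                       weights=wgt)
    slices_having_nans = np.isnan(arr[-1, ...])
                                  ~~~^^^^^^^^^
IndexError: index -1 is out of bounds for axis 0 with size 0
```

The lid holds firm under a 16 N press. The knob is at box (-0.055, 0.038) with its top at 0.097, and the detector and depth agree. I'll go up and beside the knob on its right.

Call:
{"fn": "move_arm", "kwargs": {
  "deltas": [
    {"translation": [0,0,-2.5],"delta_rot": [0,0,0],"jaw": 1},
    {"translation": [0,0,-2.5],"delta_rot": [0,0,0],"jaw": 1},
    {"translation": [2.5,-0.3,0],"delta_rot": [0,0,0],"jaw": 1},
    {"translation": [2.4,-0.3,0],"delta_rot": [0,0,0],"jaw": 1},
    {"translation": [0,0,0],"delta_rot": [0,0,0],"jaw": 1}
  ]
}}

```text
t: 16.2
position: [0.4261, 0.2119, 0.1214]
tool_rot: [3.141, -0.0, 1.761]
force: [0.6, -0.4, 0.3]
gripper_width: -0.0
```

Run:
```python
from lid import *
from lidang import *
p=cam('wrist'); save(p,'w9'); print(lidang(p,True))
p0,r0,s=cur(); print(p0,w2box(p0))
C,rr,cc=cloud(p,None,True); b=w2box(C)
m=(b[:,0]>-.1)&(b[:,0]<-.03)&(b[:,1]>.025)&(b[:,1]<.06)&(b[:,2]>.093)&(b[:,2]<.1)
print(m.sum(),np.round(np.percentile(b[m],[2,50,98],axis=0),4).tolist())
for r in arm.landmark_of(p,'bolt_knob')[:1]: print('LM',round(r['confidence'],2),np.round(r['location']),w2box(atz(p,*r['location'],.09,True)))
```

```text
[0.42612009 0.21185232 0.12140813] [[-0.05506189  0.0042174   0.12140813]] [ 3.14124264e+00 -4.02699416e-05  1.76128475e+00] -0.0002643572602208025 [ 0.58220277 -0.44930597  0.25672518] 16.2
('angle', np.float64(-0.009538365581743946), 'z at centre', np.float64(0.05656023823629193), np.int64(28983), np.int64(28983))
[0.42636588 0.21108624 0.12130013] [[-0.05496361  0.00341887  0.12130013]]
715 [[-0.0605, 0.0333, 0.0941], [-0.0548, 0.0392, 0.0972], [-0.0493, 0.0446, 0.0986]]
LM 0.88 [209. 324.] [[-0.055413   0.0391097  0.09     ]]
```

View pics/w9.png

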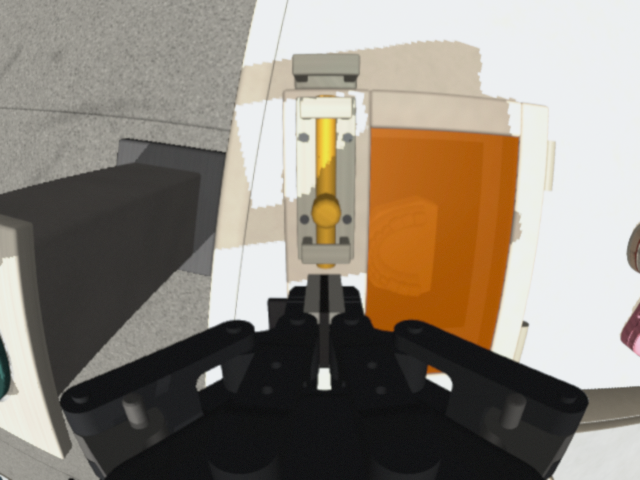

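The knob (px 325,210) lines up with the fingers, and the lid stayed shut. Lowering so the tips sit about 6 mm above the guide tops, then pushing left.

Call:
{"fn": "move_arm", "kwargs": {
  "deltas": [
    {"translation": [0,0,1.2],"delta_rot": [0,0,0],"jaw": 1},
    {"translation": [0,0,1.0],"delta_rot": [0,0,0],"jaw": 1},
    {"translation": [0,0,0],"delta_rot": [0,0,0],"jaw": 1},
    {"translation": [0.6,0,0],"delta_rot": [0,0,0],"jaw": 1},
    {"translation": [0.6,0,0],"delta_rot": [0,0,0],"jaw": 1}
  ]
}}

```text
t: 16.92
position: [0.4244, 0.2232, 0.0997]
tool_rot: [3.141, -0.0, 1.759]
force: [-0.2, -0.8, -0.4]
gripper_width: 0.001
```

Call:
{"fn": "move_arm", "kwargs": {
  "deltas": [
    {"translation": [0.6,0,0],"delta_rot": [0,0,0],"jaw": 1},
    {"translation": [0.6,0,0],"delta_rot": [0,0,0],"jaw": 1},
    {"translation": [0.6,0,0],"delta_rot": [0,0,0],"jaw": 1},
    {"translation": [0.4,0,0],"delta_rot": [0,0,0],"jaw": 1},
    {"translation": [0.2,0,0],"delta_rot": [0,0,0],"jaw": 1}
  ]
}}

```text
t: 17.55
position: [0.4198, 0.2466, 0.0995]
tool_rot: [3.141, 0.0, 1.759]
force: [0.4, -2.8, 1.7]
gripper_width: 0.001
```

```bash
cat > knob.py <<'E'
from lid import *
from lidang import *
p=cam('wrist'); print(lidang(p,True))
p0,r0,s=cur(); print(p0,w2box(p0),s['force'])
C,rr,cc=cloud(p,None,True); b=w2box(C)
m=(b[:,0]>-.1)&(b[:,0]<-.03)&(b[:,1]>.025)&(b[:,1]<.09)&(b[:,2]>.093)&(b[:,2]<.1)
if m.sum(): print(m.sum(),np.round(np.percentile(b[m],[2,50,98],axis=0),4).tolist())
for r in arm.landmark_of(p,'bolt_knob')[:1]: print('LM',round(r['confidence'],2),np.round(r['location']),w2box(atz(p,*r['location'],.09,True)))
E
python3 - <<'E'
from knob import *
save(p,'w10')
E
```

```text
[0.41983625 0.24656616 0.09946368] [[-0.05474718  0.03949399  0.09946368]] [3.14106391e+00 1.65951541e-04 1.75918218e+00] 0.0012466275958383035 [ 0.40498536 -2.82423756  1.67692357] 17.55
('angle', np.float64(-0.009730073980633943), 'z at centre', np.float64(0.056226749045439235), np.int64(21710), np.int64(21622))
[0.4197706  0.24670668 0.09940382] [[-0.05478542  0.03964431  0.09940382]] [ 0.42428894 -0.97707889  0.79091438]
1420 [[-0.0674, 0.0474, 0.0935], [-0.055, 0.0566, 0.0971], [-0.043, 0.0644, 0.0996]]
LM 0.86 [262. 324.] [[-0.05510778  0.05793221  0.09      ]]
```

View pics/w10.png

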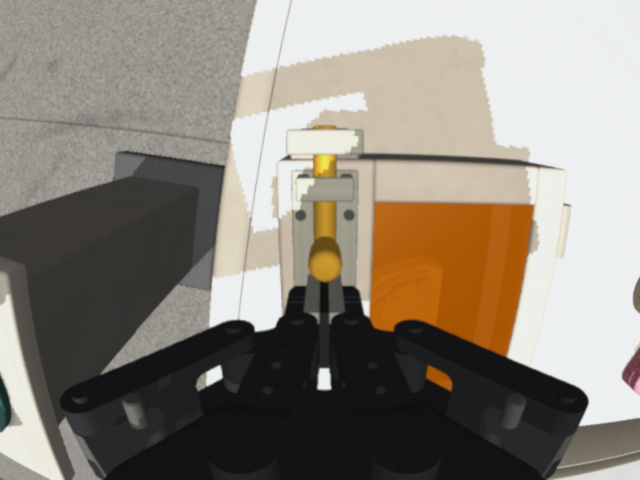

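The bolt's tip is entering the keeper (px 325,135), the knob is at y≈0.058 and the force is about 3 N. I'll push on to the end stop.

Call:
{"fn": "move_arm", "kwargs": {
  "deltas": [
    {"translation": [0.4,0,0],"delta_rot": [0,0,0],"jaw": 1},
    {"translation": [0.3,0,0],"delta_rot": [0,0,0],"jaw": 1},
    {"translation": [0.2,0,0],"delta_rot": [0,0,0],"jaw": 1},
    {"translation": [0.2,0,0],"delta_rot": [0,0,0],"jaw": 1},
    {"translation": [0.1,0,0],"delta_rot": [0,0,0],"jaw": 1}
  ]
}}

```text
t: 18.27
position: [0.4181, 0.2548, 0.0993]
tool_rot: [-3.141, 0.008, 1.758]
force: [2.3, -12.4, 3.6]
gripper_width: 0.002
```

```bash
python3 knob.py
```

```text
[0.41813847 0.25476857 0.09929784] [[-0.05488207  0.04786919  0.09929784]] [-3.14116455  0.00837869  1.75848442] 0.0021725310145084774 [  2.26010301 -12.41791      3.58170106] 18.275
('angle', np.float64(-0.009815568498729266), 'z at centre', np.float64(0.056134436973831296), np.int64(19289), np.int64(19191))
[0.41813152 0.25472494 0.09926815] [[-0.05489705  0.04782762  0.09926815]] [  2.86744734 -11.90093325   3.95700259]
1405 [[-0.0675, 0.0558, 0.0934], [-0.055, 0.0644, 0.0971], [-0.043, 0.0722, 0.0997]]
LM 0.91 [262. 326.] [[-0.05474142  0.0662223   0.09      ]]
```

Call:
{"fn": "move_arm", "kwargs": {
  "deltas": [
    {"translation": [0.2,0,0],"delta_rot": [0,0,0],"jaw": 1},
    {"translation": [0.2,0,0],"delta_rot": [0,0,0],"jaw": 1},
    {"translation": [0,0,0],"delta_rot": [0,0,0],"jaw": 1},
    {"translation": [0,0,0],"delta_rot": [0,0,0],"jaw": 1},
    {"translation": [0,0,0],"delta_rot": [0,0,0],"jaw": 1}
  ]
}}

```text
t: 19.0
position: [0.4181, 0.2552, 0.0993]
tool_rot: [-3.14, 0.016, 1.757]
force: [4.0, -20.6, 6.3]
gripper_width: -0.0
```

```bash
python3 knob.py
```

```text
[0.41805635 0.25519853 0.09933102] [[-0.05488238  0.04830691  0.09933102]] [-3.14049567  0.01576668  1.75724852] -4.147684317959073e-05 [  4.03271805 -20.61248575   6.30038073] 19.0
('angle', np.float64(-0.009985436214430075), 'z at centre', np.float64(0.05613811947825675), np.int64(19276), np.int64(19173))
[0.41805064 0.25522495 0.09932931] [[-0.05488305  0.04833394  0.09932931]] [  2.55715641 -21.78390925   5.45758589]
1375 [[-0.0676, 0.0562, 0.0934], [-0.0549, 0.0646, 0.097], [-0.0429, 0.0721, 0.0996]]
LM 0.98 [264. 323.] [[-0.05578398  0.06586994  0.09      ]]
```

It's hard against a stop: 21 N and only 0.4 mm more travel. I'll back off, lift, and check the knob-to-guide gap.

Call:
{"fn": "move_arm", "kwargs": {
  "deltas": [
    {"translation": [-1.0,0,0],"delta_rot": [0,0,0],"jaw": 1},
    {"translation": [-1.5,0,-1.5],"delta_rot": [0,0,0],"jaw": 1},
    {"translation": [-2,0,-3],"delta_rot": [0,0,0],"jaw": 1},
    {"translation": [0,0,-3],"delta_rot": [0,0,0],"jaw": 1},
    {"translation": [0,0,0],"delta_rot": [0,0,0],"jaw": 1}
  ]
}}

```text
t: 19.73
position: [0.4269, 0.2185, 0.1783]
tool_rot: [3.134, -0.002, 1.759]
force: [0.4, 0.0, -0.2]
gripper_width: 0.002
```

Run:
```python
from knob import *
save({'image':cv2.resize(p['image'][60:260,220:460],None,fx=3,fy=3)},'w11')
for lo,hi in((.0715,.079),):
    k=b[(np.abs(b[:,0]+.055)>.006)&(np.abs(b[:,0]+.055)<.012)&(b[:,1]>0)&(b[:,1]<.1)&(b[:,2]>lo)&(b[:,2]<hi)]
    h,e=np.histogram(k[:,1],np.arange(0,.1,.002)); print([(round(float(a),3),int(c)) for a,c in zip(e,h) if c>5])
t=cam('top'); print(lidang(t,False)); C,_,_=cloud(t)
from numpy import *
for q in ['timer','stop','bottle_glue','cast_white','jar_wax']:
    for r in arm.silhouettes(t,q)[:1]:
        D,_,_=cloud(t,r['region']); print(q,round(r['confidence'],2),round_(r['box']) if 0 else r['box'],rect(D[D[:,2]>.006][:,:2]))
```

```text
[0.42691302 0.21851062 0.17827402] [[-0.05303853  0.01061018  0.17827402]] [ 3.13402841e+00 -2.26675062e-03  1.75884801e+00] 0.0016796085311932105 [ 0.39177317  0.04890253 -0.15544925] 19.725
('angle', np.float64(-0.00913904788841786), 'z at centre', np.float64(0.05658593774923552), np.int64(21261), np.int64(21259))
[0.42587772 0.21824657 0.17618833] [[-0.05410494  0.01054428  0.17618833]] [-0.36713471 -0.0196755   0.2557419 ]
393 [[-0.0607, 0.0602, 0.0947], [-0.0551, 0.066, 0.0971], [-0.0495, 0.072, 0.0987]]
LM 0.91 [152. 320.] [[-0.05507245  0.06710289  0.09      ]]
[(0.008, 13), (0.01, 53), (0.012, 61), (0.014, 53), (0.016, 59), (0.018, 56), (0.078, 36), (0.08, 75), (0.082, 57), (0.084, 57), (0.086, 58), (0.088, 18)]
('angle', np.float64(-0.015265624751998719), 'z at centre', np.float64(0.055234092107916466), np.int64(1647), np.int64(1364))
timer 0.66 [391.5, 287.9, 33.7, 25.1] (array([ 441.6, -237.5]), array([72.9, 59.6]), 71.7)
stop 0.92 [397.9, 260.5, 41.9, 22.7] (array([ 517.1, -258.4]), array([90.8, 47.4]), 78.7)
bottle_glue 0.56 [462.6, 296.6, 8.7, 12.3] (array([ 428.5, -427.3]), array([22.1, 25.8]), 73.4)
cast_white 0.96 [292.4, 274.8, 26.1, 18.0] (array([469.5,  22.7]), array([51.6, 64.7]), 11.8)
jar_wax 0.84 [211.7, 182.5, 22.2, 15.6] (array([722. , 254.7]), array([46.8, 49.2]), 19.8)
```

View pics/w11.png

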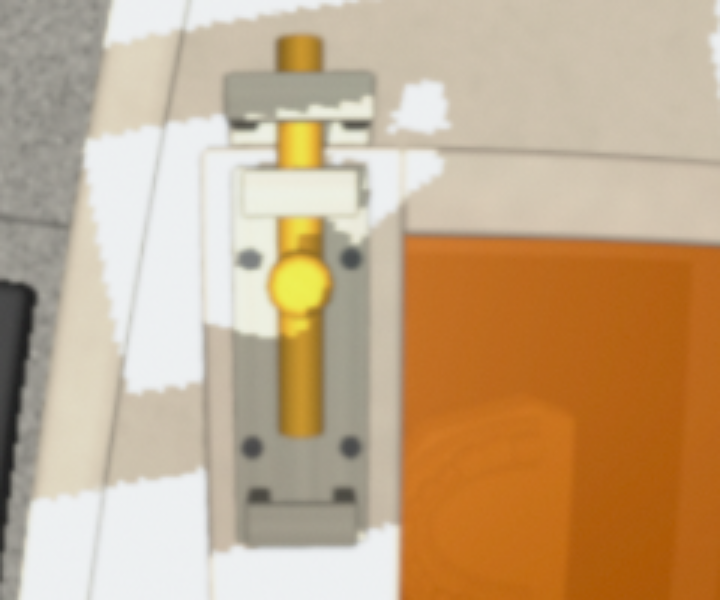

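The knob (px 300,285 in the crop) sits 13 mm from the left guide, which matches the bolt fully home, and the tip shows past the keeper. The lid is flat. Next, the timer.

Run:
```python
from h import *
plan([((.36,-.19,.2),down(-.24),12),((.35,-.2,.15),down(-.24),3)])
```

```text
1 [-3.24, -1.17, -0.22] [-0.0, 0.0, 9.5] [0.419, 0.184, 0.175]
2 [-3.38, -0.61, -0.22] [-0.0, 0.0, 9.6] [0.414, 0.15, 0.178]
3 [-3.44, -0.04, -0.22] [-0.0, 0.0, 9.5] [0.408, 0.116, 0.18]
4 [-3.4, 0.52, -0.22] [-0.0, 0.0, 9.6] [0.403, 0.082, 0.182]
5 [-3.27, 1.09, -0.22] [-0.0, 0.1, 9.5] [0.398, 0.048, 0.184]
6 [-3.04, 1.61, -0.22] [-0.0, -0.0, 9.6] [0.392, 0.014, 0.187]
7 [-2.73, 2.09, -0.23] [-0.0, -0.0, 9.5] [0.387, -0.02, 0.189]
8 [-2.35, 2.52, -0.22] [-0.0, -0.0, 9.6] [0.381, -0.054, 0.191]
9 [-1.89, 2.87, -0.23] [-0.0, 0.0, 9.5] [0.376, -0.088, 0.193]
10 [-1.39, 3.15, -0.22] [-0.0, 0.0, 9.6] [0.371, -0.122, 0.196]
11 [-0.85, 3.33, -0.23] [-0.0, 0.0, 9.5] [0.365, -0.156, 0.198]
12 [-0.29, 3.43, -0.22] [-0.0, 0.1, 9.6] [0.36, -0.19, 0.2]
13 [-0.25, 0.4, 1.67] [-0.0, -0.0, -0.0] [0.357, -0.193, 0.183]
14 [-0.24, 0.41, 1.66] [-0.0, -0.0, -0.0] [0.353, -0.197, 0.167]
15 [-0.25, 0.4, 1.67] [-0.0, -0.0, -0.0] [0.35, -0.2, 0.15]
```

Call:
{"fn": "move_arm", "kwargs": {
  "deltas": [
    {"translation": [-3.25,-1.2,-0.2],"delta_rot": [0,0,9.5],"jaw": 1},
    {"translation": [-3.4,-0.6,-0.2],"delta_rot": [0,0,9.6],"jaw": 1},
    {"translation": [-3.45,0,-0.2],"delta_rot": [0,0,9.5],"jaw": 1},
    {"translation": [-3.4,0.5,-0.2],"delta_rot": [0,0,9.6],"jaw": 1},
    {"translation": [-3.3,1.1,-0.2],"delta_rot": [0,0,9.5],"jaw": 1}
  ]
}}

```text
t: 20.75
position: [0.3976, 0.0462, 0.1839]
tool_rot: [-3.141, 0.0, 0.921]
force: [-1.0, -0.6, -0.4]
gripper_width: 0.001
```

Call:
{"fn": "move_arm", "kwargs": {
  "deltas": [
    {"translation": [-3.0,1.6,-0.2],"delta_rot": [0,0,9.6],"jaw": 1},
    {"translation": [-2.7,2.1,-0.2],"delta_rot": [0,0,9.5],"jaw": 1},
    {"translation": [-2.35,2.5,-0.2],"delta_rot": [0,0,9.6],"jaw": 1},
    {"translation": [-1.9,2.9,-0.2],"delta_rot": [0,0,9.5],"jaw": 1},
    {"translation": [-1.4,3.15,-0.2],"delta_rot": [0,0,9.6],"jaw": 1}
  ]
}}

```text
t: 21.38
position: [0.371, -0.1234, 0.194]
tool_rot: [-3.141, 0.0, 0.087]
force: [-0.2, -0.4, -0.8]
gripper_width: 0.002
```

Call:
{"fn": "move_arm", "kwargs": {
  "deltas": [
    {"translation": [-0.85,3.3,-0.2],"delta_rot": [0,0,9.5],"jaw": 1},
    {"translation": [-0.3,3.4,-0.2],"delta_rot": [0,0,9.6],"jaw": 1},
    {"translation": [0,0,1.0],"delta_rot": [0,0,0],"jaw": 1},
    {"translation": [0,0,0],"delta_rot": [0,0,0],"jaw": 1},
    {"translation": [0,0,0],"delta_rot": [0,0,0],"jaw": 1}
  ]
}}

```text
t: 22.0
position: [0.3606, -0.1889, 0.188]
tool_rot: [-3.141, 0.001, -0.239]
force: [-1.1, 0.1, 0.3]
gripper_width: -0.002
```

```bash
cat > tim.py <<'E'
from h import *
p=cam('wrist'); p0,r0,s=cur(); print(p0,s['tool_rot'],s['t'],np.round(s['force'],1),s['joints'])
o={}
for q in ['timer','stop','button_face']:
    for r in arm.landmark_of(p,q)[:1]: print('LM',q,round(r['confidence'],2),np.round(r['location']),np.round(atz(p,*r['location'],.022 if q=='button_face' else 0,True),4))
C,rr,cc=cloud(p,None,True)
for q in ['timer','stop','button']:
    for r in arm.silhouettes(p,q)[:1]:
        D,_,_=cloud(p,r['region'],True); D=D[D[:,2]>.006]; top=D[(D[:,2]>.036)&(D[:,2]<.044)] if q=='timer' else D
        if q=='stop': top=D[D[:,2]>.04]
        print(q,round(r['confidence'],2),len(D),'all',rect(D[:,:2]),'top',rect(top[:,:2]),np.round(np.percentile(D[:,2],[2,50,98]),3))
im=p['image'].astype(int); g=(im[...,1]>im[...,0]+50)&(im[...,1]>im[...,2]+40); D,_,_=cloud(p,g,True); D=D[(D[:,2]>.0)&(D[:,2]<.05)&(D[:,0]>.36)&(D[:,0]<.46)&(np.abs(D[:,1]+.23)<.05)]
print('green',len(D),np.round(np.percentile(D,[2,50,98],axis=0),4).tolist() if len(D) else '')
E
python3 - <<'E'
from tim import *
save(p,'w12')
E
```

```text
[ 0.36068857 -0.18893915  0.18825503] [-3.14135327e+00  8.78099081e-05 -2.39169486e-01] 22.05 [-0.2  0.6  0.6] [-6.22130081e-01 -2.19314483e-01  1.77829986e+00  1.89246113e-04
  1.58277817e+00  1.18783799e+00]
LM timer 0.83 [102. 361.] [ 0.4427 -0.2395  0.    ]
LM stop 0.72 [ 43. 362.] [ 0.4919 -0.2526  0.    ]
LM button_face 0.53 [143. 359.] [ 0.4095 -0.2284  0.022 ]
timer 0.69 6613 all (array([ 438.7, -237.7]), array([72.5, 60.6]), 71.6) top (array([ 442.9, -238.9]), array([72.4, 51.1]), 72.6) [0.031 0.041 0.043]
stop 0.62 3981 all (array([ 509.8, -258. ]), array([89.8, 40.4]), 79.1) top (array([ 501.5, -256.4]), array([89.7, 16.9]), 78.5) [0.007 0.045 0.047]
button 0.63 294 all (array([ 414.5, -229.4]), array([22.5,  8.1]), 70.1) top (array([ 414.5, -229.4]), array([22.5,  8.1]), 70.1) [0.025 0.033 0.035]
green 330 [[0.4089, -0.2397, 0.0267], [0.415, -0.2293, 0.033], [0.4207, -0.2196, 0.0377]]
```

View pics/w12.png

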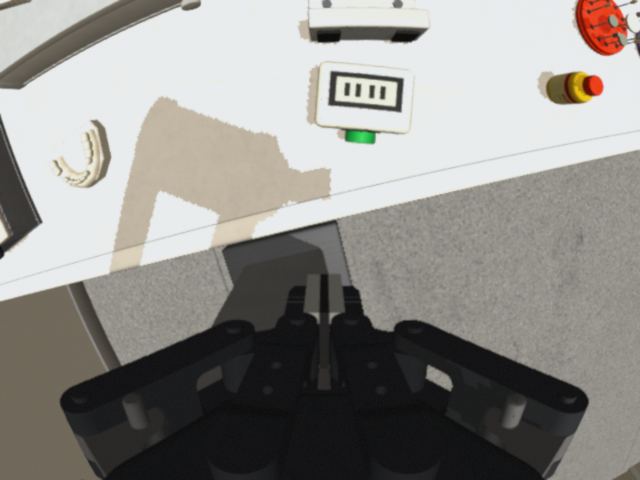

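The timer is at px (365,97) with its button at (360,137), square in view. Its centre is (0.443, -0.239) at yaw -0.30, the stop face is near (0.4925, -0.253) at yaw -0.196, and the gap is about 26 mm. These match the given sizes. Positioning in front of the button.

```bash
cat >> h.py <<'E'
S=np.array([.4925,-.253]);SY=-.196
def st2w(x,y,z): c,s=np.cos(SY),np.sin(SY); return np.array([S[0]+c*x-s*y,S[1]+s*x+c*y,z])
def w2st(P): P=np.atleast_2d(P); c,s=np.cos(SY),np.sin(SY); d=P[:,:2]-S; return np.c_[c*d[:,0]+s*d[:,1],-s*d[:,0]+c*d[:,1],P[:,2]]
E
python3 - <<'E'
from h import *
print(st2w(-.116,.006,.027))
plan([(st2w(-.116,.006,.08),down(SY),4),(st2w(-.116,.006,.027),down(SY),4)])
E
```

```text
[ 0.37988949 -0.22452417  0.027     ]
1 [0.67, 0.73, 2.71] [0.0, -0.0, -0.6] [0.365, -0.198, 0.161]
2 [0.67, 0.74, 2.72] [0.0, -0.0, -0.7] [0.37, -0.207, 0.134]
3 [0.66, 0.75, 2.71] [0.0, -0.0, -0.6] [0.375, -0.216, 0.107]
4 [0.64, 0.76, 2.71] [0.0, -0.0, -0.7] [0.38, -0.225, 0.08]
5 [0.0, -0.0, 1.33] [0.0, -0.0, 0.0] [0.38, -0.225, 0.067]
6 [0.0, -0.0, 1.32] [0.0, -0.0, 0.0] [0.38, -0.225, 0.054]
7 [0.0, -0.0, 1.33] [0.0, -0.0, 0.0] [0.38, -0.225, 0.04]
8 [0.0, -0.0, 1.32] [0.0, -0.0, 0.0] [0.38, -0.225, 0.027]
```

Call:
{"fn": "move_arm", "kwargs": {
  "deltas": [
    {"translation": [0.65,0.75,2.7],"delta_rot": [0,0,-0.6],"jaw": 1},
    {"translation": [0.65,0.75,2.7],"delta_rot": [0,0,-0.7],"jaw": 1},
    {"translation": [0.65,0.75,2.7],"delta_rot": [0,0,-0.6],"jaw": 1},
    {"translation": [0.65,0.75,2.7],"delta_rot": [0,0,-0.7],"jaw": 1},
    {"translation": [0,0,0],"delta_rot": [0,0,0],"jaw": 1}
  ]
}}

```text
t: 22.98
position: [0.3779, -0.224, 0.0782]
tool_rot: [-3.139, 0.005, -0.196]
force: [0.1, 0.2, 0.1]
gripper_width: -0.0
```

Call:
{"fn": "move_arm", "kwargs": {
  "deltas": [
    {"translation": [0,0,1.4],"delta_rot": [0,0,0],"jaw": 1},
    {"translation": [0,0,1.4],"delta_rot": [0,0,0],"jaw": 1},
    {"translation": [0,0,1.3],"delta_rot": [0,0,0],"jaw": 1},
    {"translation": [0,0,1.1],"delta_rot": [0,0,0],"jaw": 1},
    {"translation": [0,0,0],"delta_rot": [0,0,0],"jaw": 1}
  ]
}}

```text
t: 23.6
position: [0.3784, -0.2242, 0.0271]
tool_rot: [-3.14, 0.002, -0.196]
force: [0.9, 0.1, 0.2]
gripper_width: -0.002
```

Run:
```python
from tim import *
save(p,'w13'); print('TCP stop frame',w2st(p0))
```

```text
[ 0.37892491 -0.22460994  0.02784018] [-3.14119263e+00  9.22226107e-04 -1.95834625e-01] 23.65 [-0.1 -0.8  0.9] [-6.63882998e-01  4.83560324e-03  1.91591376e+00 -6.28470131e-05
  1.22184680e+00  1.10276966e+00]
LM timer 0.69 [130. 333.] [ 0.4431 -0.2396  0.    ]
LM stop 0.62 [ 10. 341.] [ 0.4928 -0.253   0.    ]
LM button_face 0.96 [225. 321.] [ 0.41   -0.2285  0.022 ]
timer 0.66 35649 all (array([ 438.8, -237.7]), array([72.6, 60.5]), 72.3) top (array([ 442.9, -238.9]), array([71.9, 51.3]), 72.3) [0.033 0.041 0.043]
stop 0.77 1360 all (array([ 492.5, -254.4]), array([88.8,  4.6]), 78.8) top (array([0., 0.]), array([0., 0.]), 0.0) [0.006 0.013 0.024]
button 0.72 1431 all (array([ 414.5, -229.9]), array([24.1,  9.3]), 71.0) top (array([ 414.5, -229.9]), array([24.1,  9.3]), 71.0) [0.024 0.033 0.035]
green 1323 [[0.4094, -0.2398, 0.0274], [0.4147, -0.2297, 0.0331], [0.42, -0.2199, 0.0365]]
TCP stop frame [[-0.11692941  0.00572802  0.02784018]]
```

View pics/w13.png

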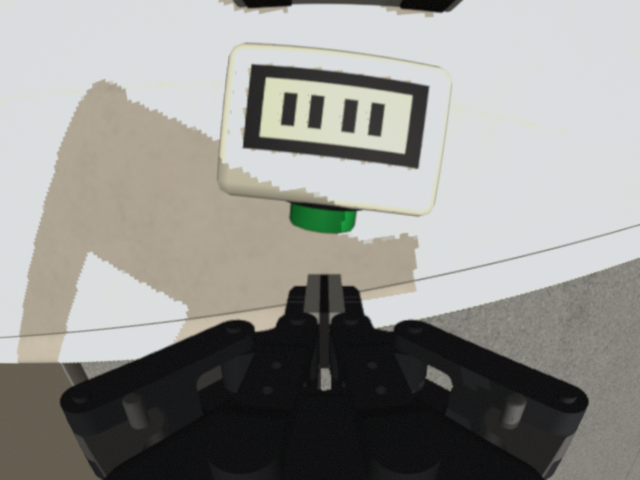

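The button (px 323,217) is directly ahead of the closed fingers. Pushing forward slowly.

Call:
{"fn": "move_arm", "kwargs": {
  "deltas": [
    {"translation": [1.0,0,0],"delta_rot": [0,0,0],"jaw": 1},
    {"translation": [0.6,0,0],"delta_rot": [0,0,0],"jaw": 1},
    {"translation": [0.5,0,0],"delta_rot": [0,0,0],"jaw": 1},
    {"translation": [0.5,0,0],"delta_rot": [0,0,0],"jaw": 1},
    {"translation": [0.4,0,0],"delta_rot": [0,0,0],"jaw": 1}
  ]
}}

```text
t: 24.58
position: [0.4087, -0.2306, 0.0282]
tool_rot: [-3.142, 0.001, -0.196]
force: [-1.8, -0.5, 0.5]
gripper_width: -0.0
```

Run:
```python
from tim import *
save(p,'w14'); print('TCP stop frame',w2st(p0))
```

```text
[ 0.40915546 -0.23078428  0.02826219] [ 3.14158823e+00 -1.93230760e-04 -1.95810718e-01] 24.625 [-0.7 -1.  -0.9] [-6.34399750e-01  6.77845413e-02  1.84963923e+00  8.29942339e-05
  1.22399207e+00  1.13217909e+00]
LM timer 0.81 [188. 329.] [ 0.4496 -0.2398  0.    ]
LM stop 0.56 [ 82. 343.] [ 0.4922 -0.2541  0.    ]
LM button_face 0.94 [278. 321.] [ 0.4195 -0.2305  0.022 ]
timer 0.69 32326 all (array([ 447.1, -238.9]), array([72.8, 58.7]), 72.9) top (array([ 450.6, -239.9]), array([71.8, 51.3]), 72.9) [0.035 0.041 0.043]
stop 0.89 19652 all (array([ 508.8, -257.1]), array([90.1, 37.9]), 79.8) top (array([ 502.1, -256. ]), array([90.1, 17.1]), 78.7) [0.009 0.045 0.047]
button 0.57 666 all (array([ 422.1, -231.2]), array([22.1,  7.6]), 61.9) top (array([ 422.1, -231.2]), array([22.1,  7.6]), 61.9) [0.028 0.033 0.035]
green 656 [[0.4185, -0.2402, 0.0285], [0.4227, -0.2309, 0.0332], [0.4269, -0.2217, 0.0373]]
TCP stop frame [[-0.08607523  0.00555923  0.02826219]]
```

View pics/w14.png

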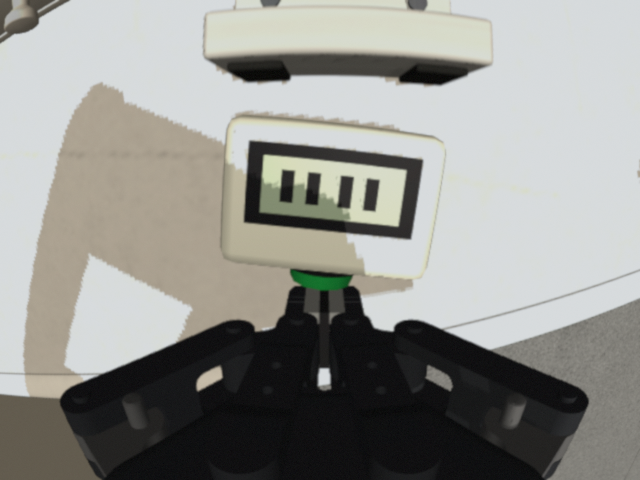

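The timer is sliding ahead of the fingers, centred, still turned by about 0.1 rad. The gap to the stop is about 18 mm.

Call:
{"fn": "move_arm", "kwargs": {
  "deltas": [
    {"translation": [0.4,0,0],"delta_rot": [0,0,0],"jaw": 1},
    {"translation": [0.4,0,0],"delta_rot": [0,0,0],"jaw": 1},
    {"translation": [0.4,0,0],"delta_rot": [0,0,0],"jaw": 1},
    {"translation": [0.3,0,0],"delta_rot": [0,0,0],"jaw": 1},
    {"translation": [0.2,0,0],"delta_rot": [0,0,0],"jaw": 1}
  ]
}}

```text
t: 25.55
position: [0.425, -0.2341, 0.0282]
tool_rot: [3.141, 0.001, -0.196]
force: [-4.0, -0.2, 1.4]
gripper_width: 0.005
```

Run:
```python
from tim import *
save(p,'w15'); print('TCP stop frame',w2st(p0))
```

```text
[ 0.42514893 -0.23413088  0.02825151] [ 3.14116931e+00  1.03438456e-03 -1.95683236e-01] 25.6 [-3.1 -1.1  2.4] [-6.19746585e-01  1.01885275e-01  1.81258966e+00 -8.61629200e-04
  1.22788640e+00  1.14702278e+00]
LM timer 0.67 [189. 325.] [ 0.4658 -0.2417  0.    ]
LM stop 0.9 [123. 341.] [ 0.4917 -0.2533  0.    ]
LM button_face 0.82 [279. 319.] [ 0.4355 -0.2332  0.022 ]
timer 0.79 31901 all (array([ 460.5, -240.5]), array([72.5, 61.8]), 74.7) top (array([ 465.3, -241.9]), array([71.7, 51.4]), 75.1) [0.036 0.041 0.043]
stop 0.77 17640 all (array([ 513.7, -258.4]), array([90., 47.]), 79.2) top (array([ 502. , -256.1]), array([90.1, 16.5]), 78.7) [0.007 0.045 0.047]
button 0.87 396 all (array([ 438.1, -235.3]), array([21.1,  8.9]), 61.2) top (array([ 438.1, -235.3]), array([21.1,  8.9]), 61.2) [0.029 0.033 0.035]
green 414 [[0.4346, -0.2432, 0.0293], [0.4379, -0.2342, 0.0335], [0.4416, -0.2254, 0.0361]]
TCP stop frame [[-0.06973624  0.00539139  0.02825151]]
```

View pics/w15.png

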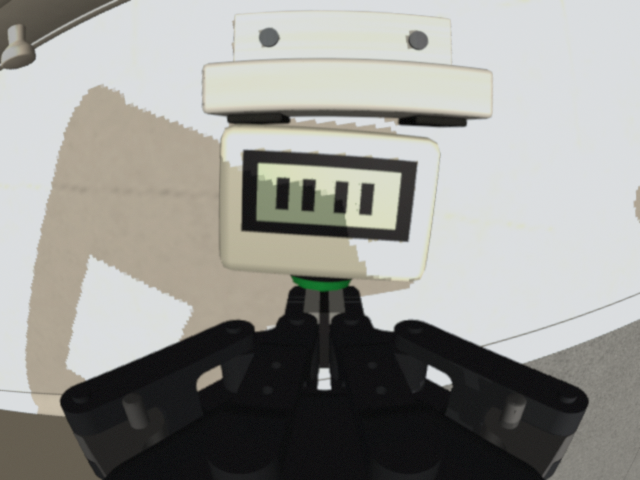

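The left corner has reached the pad and the timer is squaring up. I'll press on and hold.

Call:
{"fn": "move_arm", "kwargs": {
  "deltas": [
    {"translation": [0.3,0,0],"delta_rot": [0,0,0],"jaw": 1},
    {"translation": [0.2,0,0],"delta_rot": [0,0,0],"jaw": 1},
    {"translation": [0.2,0,0],"delta_rot": [0,0,0],"jaw": 1},
    {"translation": [0.1,0,0],"delta_rot": [0,0,0],"jaw": 1},
    {"translation": [0.1,0,0],"delta_rot": [0,0,0],"jaw": 1}
  ]
}}

```text
t: 26.52
position: [0.4281, -0.2354, 0.0282]
tool_rot: [3.14, 0.015, -0.195]
force: [-22.9, 0.0, 15.1]
gripper_width: 0.002
```

Run:
```python
from tim import *
save(p,'w16'); print('TCP stop frame',w2st(p0))
```

```text
[ 0.4280969  -0.23543593  0.02816946] [ 3.14024418  0.01530136 -0.1955233 ] 26.575 [-22.   -0.1  14.4] [-0.6141963   0.1175095   1.79547784 -0.00787427  1.24204657  1.1547054 ]
LM timer 0.91 [194. 324.] [ 0.4668 -0.2423  0.    ]
LM stop 0.73 [130. 342.] [ 0.4914 -0.2545  0.    ]
LM button_face 0.64 [282. 319.] [ 0.4373 -0.2344  0.022 ]
timer 0.77 31617 all (array([ 465.1, -241.2]), array([72.2, 55. ]), 77.2) top (array([ 466.8, -241.5]), array([71.5, 51.4]), 77.2) [0.036 0.041 0.043]
stop 0.7 17356 all (array([ 514. , -258.5]), array([90.2, 47. ]), 78.8) top (array([ 501.9, -256. ]), array([90.1, 16.3]), 78.5) [0.007 0.045 0.047]
button 0.47 195 all (array([ 439.5, -237.9]), array([17.2,  7.3]), 61.0) top (array([ 439.5, -237.9]), array([17.2,  7.3]), 61.0) [0.03  0.034 0.038]
green 158 [[0.4372, -0.2432, 0.0294], [0.4395, -0.235, 0.0334], [0.4415, -0.2273, 0.0348]]
TCP stop frame [[-0.06659056  0.00468543  0.02816946]]
```

View pics/w16.png

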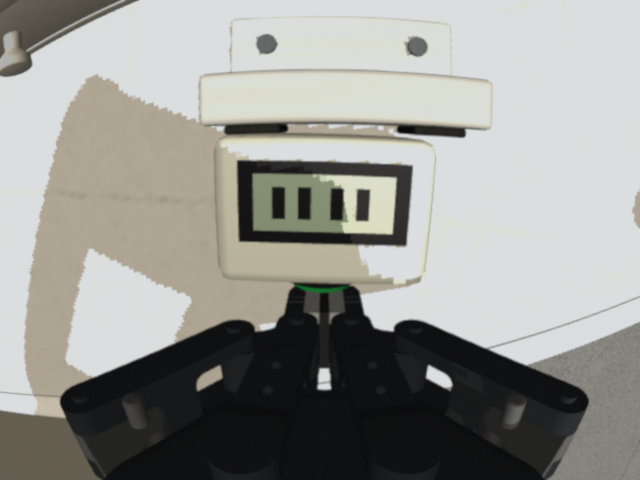

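The force is 22 N, the timer is square on the pads and the button is fully in (body plus button depth went from 60.5 to 55 mm). I'll hold, then back off straight.

Call:
{"fn": "move_arm", "kwargs": {
  "deltas": [
    {"translation": [0,0,0],"delta_rot": [0,0,0],"jaw": 1},
    {"translation": [0,0,0],"delta_rot": [0,0,0],"jaw": 1},
    {"translation": [0,0,0],"delta_rot": [0,0,0],"jaw": 1},
    {"translation": [0,0,0],"delta_rot": [0,0,0],"jaw": 1},
    {"translation": [0,0,0],"delta_rot": [0,0,0],"jaw": 1}
  ]
}}

```text
t: 27.5
position: [0.4281, -0.2354, 0.0282]
tool_rot: [3.14, 0.015, -0.196]
force: [-20.9, 0.6, 15.2]
gripper_width: 0.0
```

Call:
{"fn": "move_arm", "kwargs": {
  "deltas": [
    {"translation": [-0.3,0,0],"delta_rot": [0,0,0],"jaw": 1},
    {"translation": [-0.4,0,0],"delta_rot": [0,0,0],"jaw": 1},
    {"translation": [-0.6,0,0],"delta_rot": [0,0,0],"jaw": 1},
    {"translation": [-1.0,0,0],"delta_rot": [0,0,0],"jaw": 1},
    {"translation": [-1.5,0,0],"delta_rot": [0,0,0],"jaw": 1}
  ]
}}

```text
t: 28.12
position: [0.3968, -0.2281, 0.0285]
tool_rot: [-3.142, -0.001, -0.195]
force: [-0.6, -0.3, 0.1]
gripper_width: 0.0
```

Call:
{"fn": "move_arm", "kwargs": {
  "deltas": [
    {"translation": [0,0,-3],"delta_rot": [0,0,0],"jaw": 1},
    {"translation": [0,0,-4],"delta_rot": [0,0,0],"jaw": 1},
    {"translation": [0,0,-4],"delta_rot": [0,0,0],"jaw": 1},
    {"translation": [0,0,0],"delta_rot": [0,0,0],"jaw": 1},
    {"translation": [0,0,0],"delta_rot": [0,0,0],"jaw": 1}
  ]
}}

```text
t: 28.75
position: [0.3962, -0.2279, 0.1377]
tool_rot: [-3.141, 0.0, -0.196]
force: [-0.4, -0.3, 0.1]
gripper_width: -0.003
```

Run:
```python
from tim import *
from lidang import *
save(p,'w17'); print('TCP stop frame',w2st(p0))
print(w2st([[.4668,-.2415,0]]))
t=cam('top'); print(lidang(t,False)); save({'image':cv2.resize(t['image'][200:320,150:480],None,fx=2.4,fy=2.4,interpolation=cv2.INTER_CUBIC)},'t17')
for q in ['timer','cast_white','jar_wax','bottle_glue']:
    for r in arm.silhouettes(t,q)[:1]:
        D,_,_=cloud(t,r['region']); print(q,round(r['confidence'],2),rect(D[D[:,2]>.006][:,:2]))
for r in arm.landmark_of(t,'bolt_knob')[:1]: print('LM',round(r['confidence'],2),np.round(r['location']),w2box(atz(t,*r['location'],.09)))
```

```text
[ 0.39584624 -0.22760751  0.13690307] [-3.14042507e+00  2.15684693e-03 -1.95875832e-01] 28.8 [-0.4 -0.2 -0.2] [-6.46177556e-01 -7.04703379e-02  1.75296533e+00  1.13128804e-04
  1.46154768e+00  1.12048339e+00]
LM timer 0.95 [123. 325.] [ 0.467 -0.242  0.   ]
LM stop 0.96 [ 84. 335.] [ 0.4931 -0.2538  0.    ]
LM button_face 0.72 [140. 561.] [ 0.4304 -0.4137  0.022 ]
timer 0.91 9823 all (array([ 462.4, -241. ]), array([71.9, 60.2]), 77.5) top (array([ 463.5, -241.2]), array([71.7, 57.7]), 77.6) [0.032 0.041 0.043]
stop 0.65 5184 all (array([ 512.4, -258.7]), array([89.4, 48.8]), 80.6) top (array([ 501.5, -256.9]), array([89.3, 16.6]), 78.5) [0.006 0.045 0.047]
button 0.61 515 all (array([ 437.6, -235.5]), array([24. ,  9.4]), 77.8) top (array([ 437.6, -235.5]), array([24. ,  9.4]), 77.8) [0.024 0.033 0.036]
green 443 [[0.4327, -0.2456, 0.0262], [0.4376, -0.2351, 0.033], [0.4427, -0.2249, 0.0351]]
TCP stop frame [[-0.09974829  0.00608323  0.13690307]]
[[-0.02744753  0.0062748   0.        ]]
('angle', np.float64(-0.0071156750715558785), 'z at centre', np.float64(0.05574281303496394), np.int64(1922), np.int64(1589))
timer 0.87 (array([ 467.1, -238.4]), array([68.9, 56.5]), 72.3)
cast_white 0.65 (array([469.7,  22.8]), array([51. , 64.5]), 11.9)
jar_wax 0.73 (array([723.6, 255. ]), array([48.7, 44.8]), 47.1)
bottle_glue 0.61 (array([ 427.4, -427.7]), array([23.8, 27. ]), 81.6)
LM 0.61 [297. 190.] [[-0.06007066  0.07635157  0.09      ]]
```

View pics/w17.png

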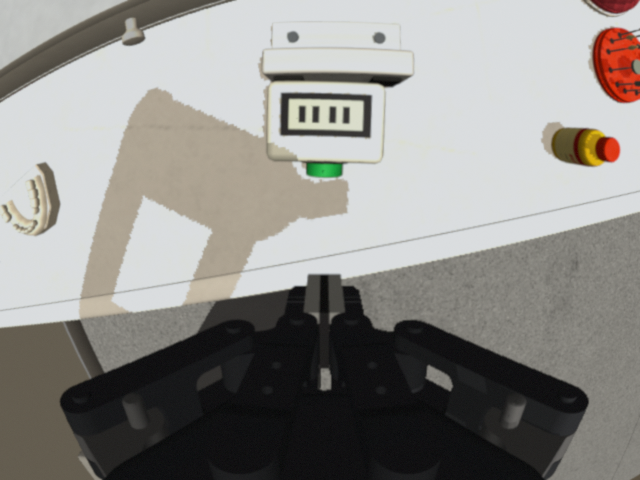

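View pics/t17.png

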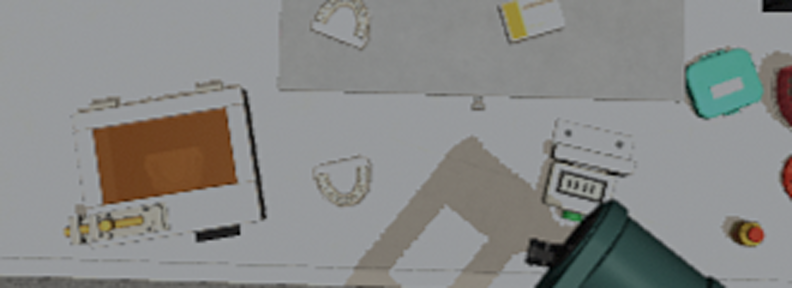

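The button is out again, the timer stands square against the stop, and the white cast, jar and bottle haven't moved. The arm is clear, so I'm handing in.

Run:
```python
from bench import arm
print(arm.job_done(), arm.read_state()['t'])
```

```text
the job is handed in; nothing more can be done
the job is handed in; nothing more can be done
```

I did every step in order and handed the job in about 29 s into the 72 s allowed; the hand-in reports no verdict.

- **Cast:** the yellow cast stands upright on the box floor, released, about 8 mm in front of the box's middle.
- **Lid:** pulled shut and pressed to 16 N. Depth fits read about -0.01 rad.
- **Bolt:** pushed until it stopped, with 21 N giving no more travel. The knob ended 13 mm from the left guide, which is the fully home position.
- **Timer:** pushed back to the stop and held at about 21 N for about 1 s. The depth of the timer with its button shrank from 60.5 to 55 mm while pressed and was back to 60 mm afterwards.

At the last check the timer stood square to the stop, its centre about 27 mm in front of it and 6 mm off to the side. The white cast, jar and bottle were within about 2 mm of their first positions, and the arm touched nothing.

**What disagreed or could not be checked:**
- The timer's centre should read 25 mm from the stop when touching. My 27 mm is within the camera calibration error and inside the allowed range.
- During the button press I also read about 15 N upward on the tool. I took it to be friction on the button face, but didn't confirm it.
- The last top-camera detection of the knob had low confidence (0.61) and was about 10 mm off the close-up, so I relied on the close-up wrist measurement.

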